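Nest a spare parts tub in the tub on the sloping shelf

TASK

The two cartons on the sloping shelf have crept in against the tub that stands between them: first nudge them apart along the shelf, keeping them upright against its front lip, until at least 25 mm is clear on both sides of the tub. Then take the spare tub from the bench and nest it lengthwise in that tub, square and snug, pressing it home with a light push only: stop as soon as it takes the push, before the two tubs jam. Leave the nested pair and the cartons standing on the shelf with those gaps, and the other things on the bench where they are.

Things in the scene. Friction and masses are not known exactly. Their poses are not given: they have to be found in the camera images.
- rack: Fixed bench-top sloping shelf, grey sheet steel on slotted legs, board 520 mm wide (its y). Origin on the board's upper face, midway along its width; x up the slope, away from the robot; z square to the board, leaning 24 degrees from vertical towards the robot. Board from x = -85 to 115 mm; at -85 mm the inner face of the front lip, 15 mm high. Nothing is above the board.
- shelf_tub_c (a point): Loose open blue plastic tub on the shelf between the cartons, front end against the lip. Point: its centre, 35 mm above the board; z square to the board out of its mouth, x along, y across. 70 mm high; rim collar 155 x 66 mm outside, 14 mm deep; below it 3 mm walls taper from 150 x 61 to 126.6 x 44.8 mm outside at the base. 190 g. Its long walls bow in or out a little, differently each time.
- tub_c (a point): Spare tub, same make, 110 to 220 g, upright on the bench. Point: centre, 35 mm above base; z up, x along, y across. Grip across the collar (66 mm); fingers over 18 mm below its rim may catch the other rim. Nests either way round: long sides meet with it 19 to 33 mm (unknown beforehand) above the other along the axis, then force climbs steeply. Snug at 6 to 12 N push, held a moment; over 20 N jams.
- carton_left_c (a point): Closed cardboard carton, loose, on the shelf left (+y) of the tub, against the lip: 130 mm (x) by 150 mm (y) by 115 mm tall, 0.4 to 0.8 kg. Point: its centre; axes as the shelf's. It starts 3 to 9 mm from the tub's rim and stands 45 mm higher than it, so its inner face can be pushed there, just above the rim; it slides easily along the board (friction 0.3 to 0.5).
- carton_right_c (a point): The like carton on the right (-y) of the tub: same size, weight, start and point.
- bolt_bin: Bystander: small open blue bin of bolts, 120 x 90 x 50 mm, on the bench. Origin at the centre of its underside.
- tape: Bystander: roll of brown packing tape lying flat on the bench, 110 mm diameter, 48 mm high. Origin at the centre of its underside.
- small_carton: Bystander: closed small carton on the bench, 100 x 85 x 75 mm. Origin at the centre of its underside.
There are look-alikes about, which are no part of the job. Leave any red or turquoise look-alike of the part that bears shelf_tub_c alone. Leave any turquoise look-alike of the part that bears carton_left_c alone.

How it is judged:
On the way, in this order (a step that is already met when the one before it is completed fails the run):
1. both cartons stand at least 22 mm clear of the shelf tub's rim, upright (y of carton_left_c in the frame of shelf_tub_c above 0.13 m and y of carton_right_c in the frame of shelf_tub_c below -0.13 m and angle between the z axis of each of carton_left_c, carton_right_c and the z axis of rack, either way round below 0.1 rad), for 0.2 s.
2. the spare tub is nested in the shelf tub and pressed down against the shelf by hand, not by its weight alone (z of tub_c in the frame of shelf_tub_c between 0.015 and 0.038 m and x of tub_c in the frame of shelf_tub_c between -0.005 and 0.005 m and y of tub_c in the frame of shelf_tub_c between -0.005 and 0.005 m and angle between the z axis of tub_c and the z axis of shelf_tub_c, either way round below 0.06 rad and angle between the x axis of tub_c and the x axis of shelf_tub_c, either way round below 0.08 rad and contact force between shelf_tub and rack above 6.8 N), for 0.15 s.
At the end, for the whole second after the job is handed in: Spare tub nested in the shelf tub: 15 to 38 mm higher along the axis, within 5 mm of centre, axis within 0.06 and length within 0.08 rad, at rest, released. Shelf tub and cartons on the board by the lip, within 0.1 rad of square to it; each carton 22 mm or more clear of that tub's rim (all of step 1 and z of tub_c in the frame of shelf_tub_c between 0.015 and 0.038 m and x of tub_c in the frame of shelf_tub_c between -0.005 and 0.005 m and y of tub_c in the frame of shelf_tub_c between -0.005 and 0.005 m and angle between the z axis of tub_c and the z axis of shelf_tub_c, either way round below 0.06 rad and angle between the x axis of tub_c and the x axis of shelf_tub_c, either way round below 0.08 rad and angle between the z axis of shelf_tub_c and the z axis of rack, either way round below 0.1 rad and z of shelf_tub_c in the frame of rack between 0.03 and 0.041 m and x of shelf_tub_c in the frame of rack between -0.03 and -0.005 m and z of carton_left_c in the frame of rack between 0.052 and 0.064 m and x of carton_left_c in the frame of rack between -0.035 and 0 m and z of carton_right_c in the frame of rack between 0.052 and 0.064 m and x of carton_right_c in the frame of rack between -0.035 and 0 m and linear speed of each of tub, shelf_tub below 0.01 m/s); the robot touches nothing.
It fails at once if the tubs are pressed on the shelf with more than 23 N (pushed together too hard: jammed) (contact force between shelf_tub and rack above 23 N).
It fails at once if a carton is tipped by more than 0.35 rad from square to the board (angle between the z axis of any of carton_left_c, carton_right_c and the z axis of rack, either way round above 0.35 rad).
It fails at once if a bystander on the bench is moved by more than 20 mm (distance of any of bolt_bin, tape, small_carton from where it was at the start of the episode above 0.02 m).
It also fails if it takes over 61 s, if anything falls off the work surface, if the arm or the gripper's body presses on something with over 40 N, if the wrist force passes 120 N, or if a joint passes its speed limit or range.

ROBOT

A 7-joint arm with a two-finger parallel gripper is mounted at the origin on the work surface. World frame = base frame: x ahead of the robot, y to its left, z up, the work surface at z = 0. Lengths are in m, angles in rad, forces in N, time in s.
With the tool pointing down it reaches from about 0.4 to 0.75 m from the base axis. Payload 19.5 kg.
Tool frame: the origin (TCP) lies midway between the tips of the shut fingers; the grasp point (between the pads) lies 19 mm behind it (manip.tcp_to_grasp is the distance from the TCP to the grasp point, in m); z points along the fingers, x is the direction in which the jaws open and shut, and the axes are right-handed (so a half turn about z gives the same grasp; the last joint's range is limited). The gripper opens to 85 mm and grips with 20 to 120 N. Pads are 22 mm wide; open, the fingers measure 114 mm over their backs; the gripper's body (76 mm by 85 mm) begins 54 mm behind the grasp point. The pads swing forward as they close: fully open they stand 13 mm farther back than shut.
Start: joints at [1.133, 0.707, -0.028, 1.485, 0.022, 0.951, -0.075], TCP at [0.222, -0.531, 0.231] pointing down, gripper open.
Joint ranges: [-2.71, 2.71], [-0.32, 2.16], [-1.57, 1.52], [0, 2.45], [-1.46, 4.6], [0, 2.02], [-2.83, 2.83]. Speed limits (rad/s): [1.89, 1.89, 2.57, 2.57, 3.01, 3.01, 3.01].

INTERFACE

Orientations are given as a unit quaternion [w, x, y, z].
In Python, from rig import manip gives the robot as it stands. The module is installed in compiled form; this text tells all that it offers.
- The arm moves only by the tool arm_command, never from a script. Its argument "series" is a list of rows, each a list of 7 numbers: the turn, a rotation vector about the tool's x, y, z in rad, then the shift along the tool's x, y, z in m, then the finger opening in m, from 0 to 0.0854. A call has 1 to 8 rows; each row is the pose to reach, as a shift and turn from the pose commanded when the call began, along the tool's axes at that moment; what a row does not reach only later rows make up. A row lasts 1/12 s, in which the tool goes at most 41.7 mm and 7.16 degrees, less where a joint would pass 70% of its speed; a pose out of reach is approached as far as the arm can. A call with a gripper value outside its range is refused whole. The fingers move at their own pace and stop on an object; "grip_force" is the grip in N (left out, the last holds). Time passes only in rows, so rows that repeat a pose let the fingers close. It gives the time, the measured TCP pose, the force and the opening at its end, in the units of the state.
- manip.sense(): the state, without advancing time (a new reading comes with each control period).
- manip.grab_frame(name): name is "scene" or "top"; returns a dict with "image" (384x512x3 uint8, red, green, blue), "camera_matrix" (3x3 intrinsics, pixels), "dist" ([k1, k2, p1, p2, k3] as OpenCV has them; the pictures are not rectified), "R" (3x3) and "t" (3): a world point X has camera coordinates R X + t. Camera axes: x right, y down, z forward; pixel columns grow to the right and rows downward; lengths in m; the calibration is good to about 2 mm. A picture is of the moment at which its call begins. There is no depth.
- manip.sign_off(): hands the job in, once; it reports no verdict.
The state is a dict: "time_s": time; "joints": joint angles; "qvel": joint speeds; "tau": joint torques, N m; "tcp_pos": TCP position; "ee_rot": TCP orientation; "ft_force": force on the tool from outside, world axes, zero at the start; "moment": the same for the moment, N m; "gripper_width": finger opening in m.
Only numpy, scipy, OpenCV 4.12 (cv2) and the standard library are available. Lean on these libraries where they do the work, as an engineer would, in place of code of your own. Each camera call takes 0.05 s, during which the arm holds its last target.

## Working session

There is one attempt and no reset: what is moved stays moved. The work goes in short steps, Python scripts to look and compute and a tool call to move; the robot and the scene stay as the last step left them, time stands still between calls to the robot, and variables do not carry over. Pictures are saved under pics/ and viewed, and the job is handed in when it is done.

Besides the shell and the picture viewer there is one more tool, called by a JSON object that holds its "name" and its "arguments", one argument or row to a line. arm_command: Moves the arm, as the interface text tells. Its arguments: {"type":"object","properties":{"series":{"type":"array"},"grip_force":{"type":"number"}},"required":["series"]}

```bash
mkdir -p pics; ls
cat > h.py <<'E'
import numpy as np, cv2
from rig import manip
def snap(name,fn):
    f=manip.grab_frame(name); cv2.imwrite(f'pics/{fn}.png',f['image'][:,:,::-1])
    np.savez(f'pics/{fn}.npz',**{k:np.array(f[k]) for k in ['image','camera_matrix','dist','R','t']})
    return f
def load(fn): return dict(np.load(f'pics/{fn}.npz'))
def ray(f,uv):
    p=cv2.undistortPoints(np.array(uv,float).reshape(-1,1,2),f['camera_matrix'],f['dist']).reshape(-1,2)
    d=np.c_[p,np.ones(len(p))]@f['R']; c=-f['R'].T@f['t'].ravel()
    return c,d/np.linalg.norm(d,axis=1,keepdims=True)
def onplane(f,uv,n,d0):
    c,d=ray(f,uv); n=np.array(n,float); s=(d0-n@c)/(d@n); return c+d*s[:,None]
def proj(f,X):
    return cv2.projectPoints(np.array(X,float).reshape(-1,1,3),cv2.Rodrigues(f['R'])[0],f['t'].ravel(),f['camera_matrix'],f['dist'])[0].reshape(-1,2)
E
python3 - <<'E'
from h import *
for n in ['scene','top']:
    f=snap(n,n+'0'); print(n,-f['R'].T@f['t'],f['R'][2],f['camera_matrix'][0,0])
    cv2.imwrite(f'pics/{n}0b.png',cv2.resize(f['image'][:,:,::-1],(800,600)))
s=manip.sense(); print(s, manip.tcp_to_grasp)
E
```

```text
pics
scene [ 1.33160098 -0.90660962  1.12004052] [-0.5155803   0.56207546 -0.64672106] 393.5881626606421
top [ 0.35024483 -0.0685574   1.39800667] [ 0.13246218  0.01630763 -0.9910539 ] 357.27825522755234
{'time_s': 0.1, 'joints': array([ 1.13330919,  0.70699992, -0.02759903,  1.48493541,  0.02197027,
        0.95091433, -0.07547932]), 'qvel': array([-1.96255254e-03, -1.91984398e-03, -5.76737106e-04, -2.33570406e-03,
       -2.02408434e-05,  1.25584759e-04,  9.85043988e-04]), 'tau': array([ 3.41277635e-03, -8.84286475e+01,  1.23720266e+00, -2.36455446e+01,
        1.70877669e-02,  5.08149824e-03, -1.06534146e-04]), 'tcp_pos': array([ 0.22159212, -0.53033495,  0.23090179]), 'ee_rot': array([-2.58033866e-04,  8.32323210e-01, -5.54290399e-01, -4.02138207e-04]), 'ft_force': array([-0.66007158,  0.57040552, -0.80091659]), 'moment': array([-0.00709409, -0.04516944, -0.01546427]), 'gripper_width': 0.08560113087817896} 0.0187
```

View pics/scene0b.png

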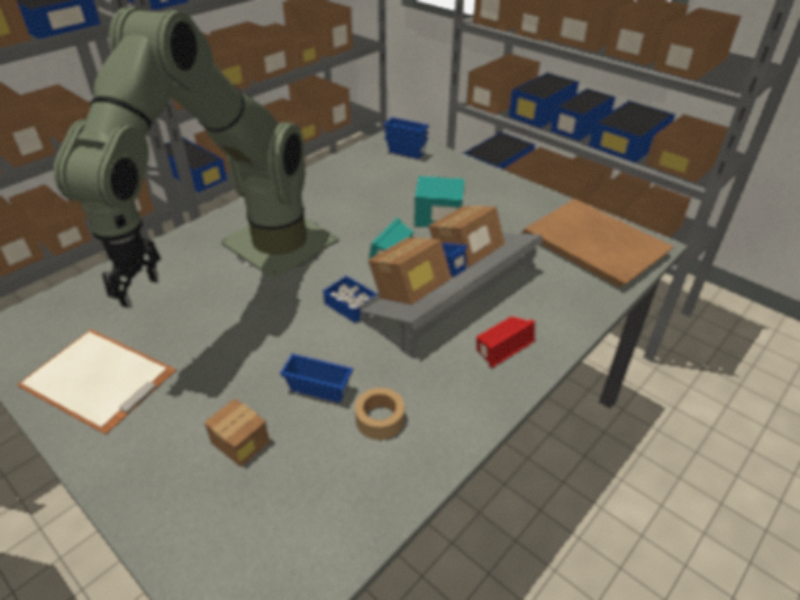

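View pics/top0b.png

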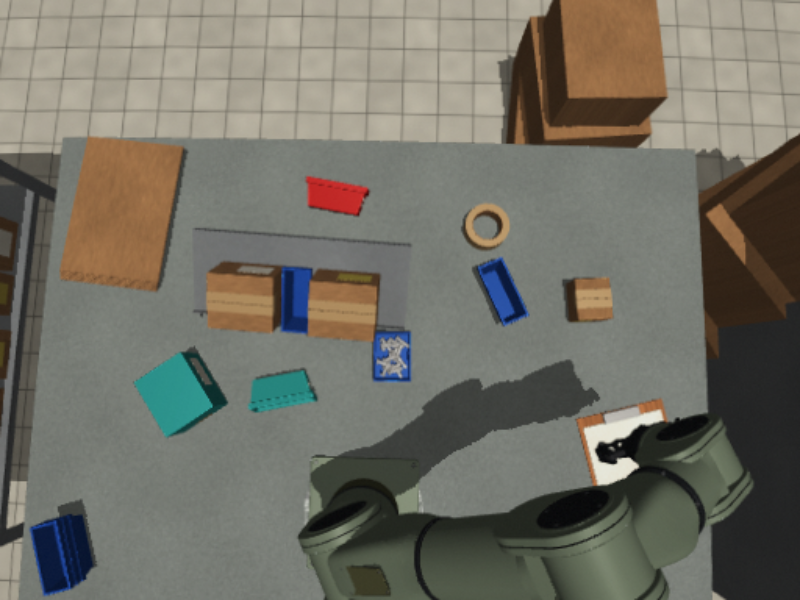

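The scene picture shows the rack with its cartons at about (440,265) and the blue spare tub at (317,378). In the top picture the shelf tub is at (296,300) between the cartons, the spare tub at (502,292), the bolt bin at (392,355) and the tape at (487,226). I'll zoom in to measure.

Run:
```python
from h import *
f=load('top0'); a=f['image'][135:250,115:350,::-1]
cv2.imwrite('pics/tz.png',cv2.resize(a,None,fx=3.4,fy=3.4,interpolation=cv2.INTER_CUBIC))
f=load('scene0'); a=f['image'][120:285,170:360,::-1]
cv2.imwrite('pics/sz.png',cv2.resize(a,None,fx=3.6,fy=3.6,interpolation=cv2.INTER_CUBIC))
```

```text
(no output)
```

View pics/tz.png

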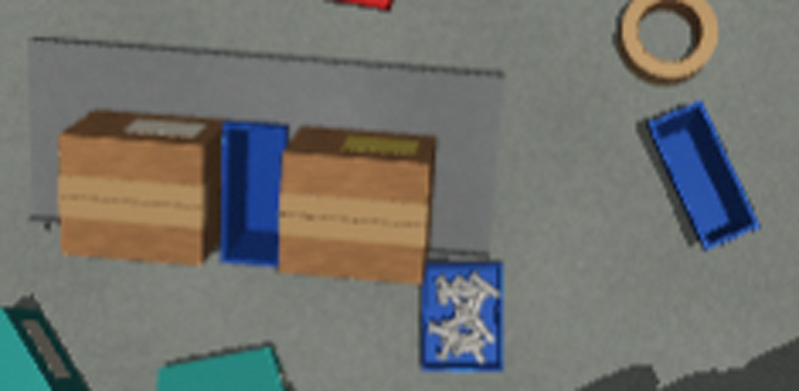

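View pics/sz.png

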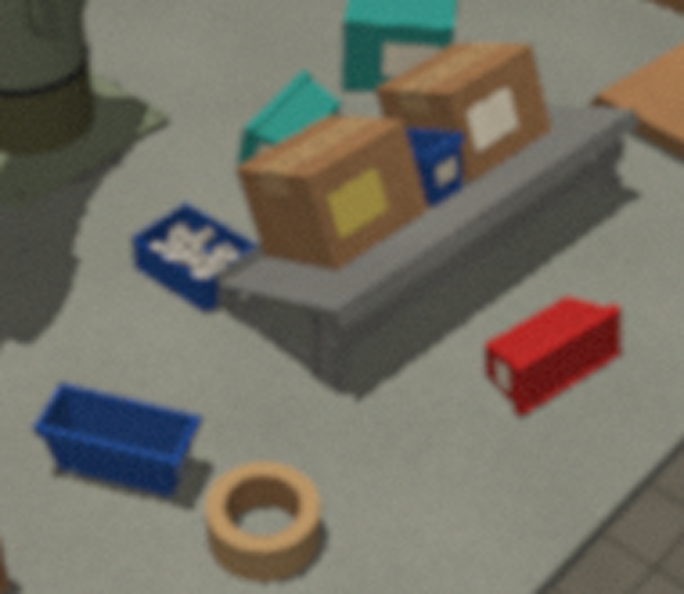

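```bash
cat >> h.py <<'E'
def tri(fa,ua,fb,ub):
    c1,d1=ray(fa,[ua]);c2,d2=ray(fb,[ub]);d1=d1[0];d2=d2[0]
    A=np.c_[d1,-d2]; s=np.linalg.lstsq(A,c2-c1,rcond=None)[0]
    p,q=c1+d1*s[0],c2+d2*s[1]; return (p+q)/2,np.linalg.norm(p-q)
tz=lambda u,v:(u/3.4+115-.35,v/3.4+135-.35)
sz=lambda u,v:(u/3.6+170-.36,v/3.6+120-.36)
E
python3 - <<'E'
from h import *
t=load('top0');s=load('scene0')
for n,a,b in [('BL',(32,38),(635,118)),('BR',(503,74),(342,318)),('FR',(490,255),(222,280)),
 ('cR fr top back-right',(435,138),(378,120)) if 0 else ('cR topBL',(295,128),(383,118)),('cR topBR',(435,138),(283,185)) if 0 else ('cR topBR',(435,138),(315,190)),('cR topFR',(430,283),(240,170)),('cL topBR',(220,122),(0,0)) if 0 else ('cL topBL',(92,110),(525,42)),
 ('tub spare a',(700,102),(200,418)),('sp b',(757,228),(186,462)) if 0 else ('sp b',(646,122),(200,418)),('sp c',(700,103),(200,418)),('sp near-left',(705,248),(40,425)),('sp nl2',(757,230),(62,385))]:
    print(n,*tri(t,tz(*a),s,sz(*b)))
E
```

```text
BL [0.66795483 0.41692285 0.11605274] 0.00013251805768969418
BR [ 0.64083986 -0.09722033  0.11728157] 0.003917539961870283
FR [ 0.45128945 -0.08797577  0.04847994] 0.006300557061918242
cR topBL [0.54632269 0.09644918 0.22705326] 0.02684511962554043
cR topBR [ 0.55110115 -0.03286855  0.20095518] 0.007196538801153118
cR topFR [ 0.41550779 -0.02325438  0.15002587] 0.012385868762472559
cL topBL [0.56755041 0.30703107 0.23260415] 0.0004898634014337055
tub spare a [ 0.62385428 -0.30079726  0.11489282] 0.027468659083439703
sp b [ 0.59998604 -0.26054417  0.06673717] 0.0013405554784067038
sp c [ 0.62314094 -0.30065309  0.11422909] 0.02819615417376295
sp near-left [ 0.45886833 -0.34392651  0.01893511] 0.022388667139405447
sp nl2 [ 0.48815536 -0.3606076   0.11119506] 0.03040775366965056
```

```bash
cat >> h.py <<'E'
from scipy.spatial.transform import Rotation as Ro
def rack(p=(0.5495,0.1654,0.0699),yaw=-0.0527):
    R=(Ro.from_euler('z',yaw)*Ro.from_euler('y',-np.deg2rad(24))).as_matrix()
    return R,np.array(p)
def on_rack(f,uv,h):
    R,p=rack(); n=R[:,2]; X=onplane(f,uv,n,n@p+h); return (X-p)@R
E
python3 - <<'E'
from h import *
np.set_printoptions(precision=4,suppress=True)
t=load('top0');s=load('scene0');R,p=rack();print(R)
B=[on for on in [[.115,.26,0],[.115,-.26,0],[-.085,-.26,.015],[-.085,.26,.015]]]
print('proj chk',proj(t,np.array(B)@R.T+p),[tz(32,38),tz(503,74),tz(490,255),tz(30,218)])
print('scene',proj(s,np.array(B)@R.T+p),[sz(635,118),sz(342,318),sz(222,280)])
print('cL top',on_rack(t,[tz(60,133),tz(207,140),tz(203,265),tz(62,252)],.115))
print('cR top',on_rack(t,[tz(285,150),tz(434,160),tz(430,283),tz(277,270)],.115))
print('cR top sc',on_rack(s,[sz(383,118),sz(312,190),sz(240,170)],.115))
print('tub rim',on_rack(t,[tz(223,122),tz(288,127),tz(222,262),tz(278,266)],.07))
hsv=cv2.cvtColor(t['image'],cv2.COLOR_RGB2HSV)
m=cv2.inRange(hsv,(105,120,40),(130,255,255)); n,l,st,c=cv2.connectedComponentsWithStats(m)
for i in range(1,n):
    if st[i,4]>60: print(st[i],c[i])
sp=onplane(t,[tz(646,122),tz(700,102),tz(757,230),tz(705,248)],[0,0,1],.07); print(sp,sp.mean(0))
print(np.linalg.norm(np.diff(sp[[0,1,2,3,0]],axis=0),axis=1))
E
```

```text
[[ 0.9123  0.0527 -0.4062]
 [-0.0481  0.9986  0.0214]
 [ 0.4067  0.      0.9135]]
proj chk [[123.3373 145.7448]
 [262.9007 156.1268]
 [258.6527 208.8534]
 [123.3889 198.0004]] [(124.06176470588235, 145.8264705882353), (262.5911764705882, 156.41470588235293), (258.7676470588235, 209.65), (123.47352941176472, 198.76764705882354)]
scene [[346.4144 152.0626]
 [263.6329 208.5054]
 [230.3614 197.7103]
 [311.6206 147.2499]] [(346.0288888888889, 152.41777777777776), (264.64, 207.9733333333333), (231.30666666666664, 197.41777777777776)]
cL top [[ 0.0419  0.1861  0.115 ]
 [ 0.0464  0.0346  0.115 ]
 [-0.0885  0.0374  0.115 ]
 [-0.0869  0.1871  0.115 ]]
cR top [[ 0.0423 -0.045   0.115 ]
 [ 0.0439 -0.1956  0.115 ]
 [-0.0881 -0.1999  0.115 ]
 [-0.0874 -0.0403  0.115 ]]
cR top sc [[-0.0139 -0.0211  0.115 ]
 [ 0.0574 -0.201   0.115 ]
 [-0.0956 -0.1782  0.115 ]]
tub rim [[ 0.0548  0.0286  0.07  ]
 [ 0.0548 -0.0397  0.07  ]
 [-0.1008  0.0275  0.07  ]
 [-0.1002 -0.0335  0.07  ]]
[306 165  32  43 738] [321.2642 186.0569]
[180 171  20  42 733] [188.3724 190.9673]
[239 212  24  32 416] [250.3269 227.6346]
[  19  329   40   52 1507] [ 38.9124 353.5607]
[[ 0.5998 -0.2596  0.07  ]
 [ 0.624  -0.3196  0.07  ]
 [ 0.4826 -0.3822  0.07  ]
 [ 0.4614 -0.3251  0.07  ]] [ 0.542  -0.3216  0.07  ]
[0.0647 0.1546 0.061  0.1531]
```

```bash
cat >> h.py <<'E'
np.set_printoptions(precision=4,suppress=True)
def cur():
    s=manip.sense(); q=s['ee_rot']; return s,Ro.from_quat([q[1],q[2],q[3],q[0]]).as_matrix(),np.array(s['tcp_pos'])
def Rt_rack(tilt=0):   # tool: x=-rack y, z=-rack z
    R,p=rack(); return np.c_[-R[:,1],-R[:,0],-R[:,2]]
def rel(Rt,pt):
    s,Rc,pc=cur(); rv=Ro.from_matrix(Rc.T@Rt).as_rotvec(); return np.r_[rv,Rc.T@(np.array(pt)-pc)]
def rackpt(x,y,z):
    R,p=rack(); return R@np.array([x,y,z])+p
E
python3 - <<'E'
from h import *
Rt=Rt_rack(); print(np.linalg.det(Rt))
P=rackpt(-.03,-.004,.20); print(P, rel(Rt,P))
s,Rc,pc=cur(); print(rel(Rc,pc+[0,0,.1]))
E
```

```text
1.0000000000000002
[0.4407 0.1671 0.2404] [ 0.412   0.0948  0.4417 -0.5591 -0.471  -0.009 ]
[ 0.      0.      0.     -0.0001  0.     -0.1   ]
```

{"name": "arm_command", "arguments": {
  "series": [
    [0,0,0,-0.02,-0.02,-0.04,0],
    [0,0,0,-0.04,-0.035,-0.08,0],
    [0.05,0.01,0.05,-0.07,-0.06,-0.1,0],
    [0.1,0.02,0.1,-0.1,-0.085,-0.1,0],
    [0.15,0.03,0.15,-0.13,-0.11,-0.1,0],
    [0.2,0.04,0.2,-0.16,-0.135,-0.1,0],
    [0.25,0.05,0.25,-0.19,-0.16,-0.1,0],
    [0.3,0.06,0.3,-0.22,-0.185,-0.1,0]
  ]
}}

```text
time_s: 0.77
tcp_pos: [0.3074, -0.2543, 0.3313]
ee_rot: [-0.108, 0.73, -0.667, 0.108]
ft_force: [2.3, 0.7, -0.3]
gripper_width: 0.0002
```

Run:
```python
from h import *
print(cur()); print(rel(Rt_rack(),rackpt(-.03,-.004,.22)))
```

```text
({'time_s': 0.7667, 'joints': array([ 0.8774,  0.2313, -0.123 ,  2.0714, -0.32  ,  0.6503, -0.4828]), 'qvel': array([-0.5834, -0.5685, -0.3184,  1.1429, -0.7463, -1.1403, -0.7687]), 'tau': array([ 11.1974, -39.4081,   3.4783, -27.1266,   2.1214,   3.4016,
         2.6578]), 'tcp_pos': array([ 0.3074, -0.2543,  0.3313]), 'ee_rot': array([-0.1081,  0.7296, -0.6666,  0.1079]), 'ft_force': array([ 2.279 ,  0.6597, -0.2626]), 'moment': array([-0.0655,  0.2201, -0.0428]), 'gripper_width': 0.00018472952761891767}, array([[ 0.088 , -0.9494,  0.3016],
       [-0.996 , -0.088 ,  0.0138],
       [ 0.0134, -0.3016, -0.9533]]), array([ 0.3074, -0.2543,  0.3313]))
[ 0.1113  0.0375  0.1365 -0.4102 -0.134   0.1128]
```

{"name": "arm_command", "arguments": {
  "series": [
    [0.02,0.01,0.02,-0.035,-0.012,0.0,0],
    [0.04,0.015,0.05,-0.075,-0.025,0.0,0],
    [0.06,0.02,0.075,-0.115,-0.038,0.0,0],
    [0.08,0.025,0.1,-0.155,-0.05,0.01,0],
    [0.1,0.03,0.12,-0.195,-0.063,0.02,0],
    [0.11,0.037,0.13,-0.235,-0.077,0.03,0],
    [0.11,0.037,0.13,-0.27,-0.09,0.04,0],
    [0.11,0.037,0.13,-0.305,-0.1,0.05,0]
  ]
}}

```text
time_s: 1.43
tcp_pos: [0.3637, -0.0352, 0.3234]
ee_rot: [0.138, -0.678, 0.707, -0.149]
ft_force: [1.3, -1.0, -0.2]
gripper_width: -0.0
```

Run:
```python
from h import *
s,R,p=cur();print(s['joints'],p); print(rel(Rt_rack(),rackpt(-.03,-.004,.18)))
```

```text
[ 0.0555  0.1088 -0.0828  2.3436  0.1499  0.2845 -1.7731] [ 0.3637 -0.0352  0.3234]
[ 0.0097 -0.002   0.011  -0.2061 -0.0302  0.122 ]
```

{"name": "arm_command", "arguments": {
  "series": [
    [0,0,0,-0.03,0,0.01,0],
    [0,0,0,-0.06,0,0.02,0],
    [0,0,0,-0.09,-0.003,0.03,0],
    [0,0,0,-0.12,-0.006,0.04,0],
    [0,0,0,-0.14,-0.01,0.05,0],
    [0,0,0,-0.16,-0.02,0.06,0],
    [0,0,0,-0.18,-0.025,0.07,0],
    [0,0,0,-0.2,-0.03,0.08,0]
  ]
}}

```text
time_s: 2.1
tcp_pos: [0.4304, 0.1596, 0.2612]
ee_rot: [0.138, -0.678, 0.707, -0.149]
ft_force: [1.7, -0.6, 0.6]
gripper_width: -0.0
```

Run:
```python
from h import *
s,R,p=cur();print(s['joints'],p); print(rel(Rt_rack(),rackpt(-.03,-.004,.18)))
```

```text
[-0.7782  0.4103  0.2893  2.2164  0.5339  0.2158 -2.6485] [0.4304 0.1596 0.2612]
[ 0.0097 -0.0022  0.0117 -0.0081 -0.0011  0.043 ]
```

{"name": "arm_command", "arguments": {
  "series": [
    [0.01,-0.002,0.01,-0.008,0,0.01,0],
    [0.01,-0.002,0.01,-0.008,0,0.02,0],
    [0.01,-0.002,0.01,-0.008,0,0.04,0],
    [0.01,-0.002,0.01,-0.008,0,0.06,0],
    [0.01,-0.002,0.01,-0.008,0,0.08,0],
    [0.01,-0.002,0.01,-0.008,0,0.08,0]
  ]
}}

```text
time_s: 2.6
tcp_pos: [0.4668, 0.1668, 0.1934]
ee_rot: [0.136, -0.674, 0.71, -0.149]
ft_force: [1.1, 0.6, 0.9]
gripper_width: -0.0004
```

Run:
```python
from h import *
s,R,p=cur();print(s['joints'],p); print(rel(Rt_rack(),rackpt(-.03,-.004,.084)),s['ft_force'])
for n in ['scene','top']:
    f=snap(n,n+'1')
    c=f['image'][120:285,170:360] if n=='scene' else f['image'][135:250,115:350]
    cv2.imwrite(f'pics/{n}1z.png',cv2.resize(c[:,:,::-1],None,fx=3.4,fy=3.4,interpolation=cv2.INTER_CUBIC))
```

```text
[-0.7757  0.6133  0.3791  2.2147  0.5498  0.0009 -2.6713] [0.4668 0.1668 0.1934]
[ 0.013  -0.0078  0.0022  0.0006  0.0039  0.0625] [1.0648 0.6103 0.8593]
```

View pics/scene1z.png

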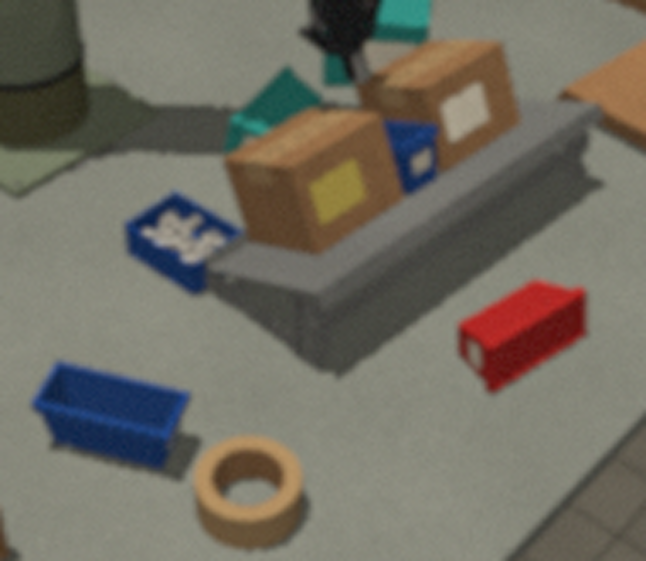

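View pics/top1z.png

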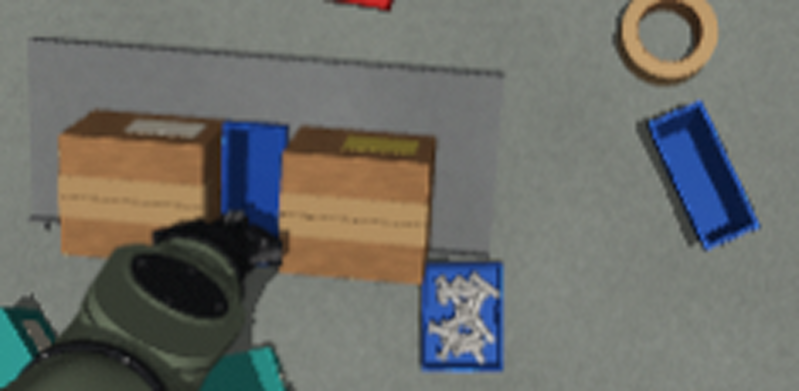

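```bash
cat > kin.py <<'E'
from h import *
from scipy.optimize import least_squares
def fk(q,P):
    H,L1,L2,L3,o1,o7,s1,s3,s5,s7,ax,az=P
    Rz=lambda a:Ro.from_euler('z',a); Ry=lambda a:Ro.from_euler('y',a)
    R=Rz(s1*q[0]+o1); p=np.array([0,0,H])
    R=R*Ry(q[1])*Rz(s3*q[2]); p=p+R.apply([ax,0,L1])
    R=R*Ry(q[3])*Rz(s5*q[4]); p=p+R.apply([az,0,L2])
    R=R*Ry(q[5])*Rz(s7*q[6]+o7); p=p+R.apply([0,0,L3])
    return R,p
D=[([1.13330919,0.70699992,-0.02759903,1.48493541,0.02197027,0.95091433,-0.07547932],[0.22159212,-0.53033495,0.23090179],[-2.58e-4,.832323,-.55429,-4.02e-4]),
([0.8774,0.2313,-0.123,2.0714,-0.32,0.6503,-0.4828],[0.3074,-0.2543,0.3313],[-.1081,.7296,-.6666,.1079]),
([0.0555,0.1088,-0.0828,2.3436,0.1499,0.2845,-1.7731],[0.3637,-0.0352,0.3234],[0.138,-0.678,0.707,-0.149]),
([-0.7782,0.4103,0.2893,2.2164,0.5339,0.2158,-2.6485],[0.4304,0.1596,0.2612],[0.138,-0.678,0.707,-0.149]),
([-0.7757,0.6133,0.3791,2.2147,0.5498,0.0009,-2.6713],[0.4668,0.1668,0.1934],[0.136,-0.674,0.71,-0.149])]
E
cat > fit.py <<'E'
from kin import *
import itertools
best=None
for sg in itertools.product([1,-1],repeat=4):
  for o7 in [0,np.pi/2,np.pi,-np.pi/2]:
    def res(v):
        P=[*v[:4],v[4],v[5],*sg,v[6],v[7]]; out=[]
        for q,p,r in D:
            R,x=fk(q,P); r=np.array(r); R0=Ro.from_quat([r[1],r[2],r[3],r[0]])
            out+=[*(x-p),*(.3*(R0.inv()*R).as_rotvec())]
        return out
    s=least_squares(res,[.3,.4,.4,.2,0,o7,0,0])
    if best is None or s.cost<best[0]: best=(s.cost,sg,s.x); 
print(best); v=best[2]; np.save('kin.npy',[*v[:4],v[4],v[5],*best[1],v[6],v[7]])
E
python3 fit.py
```

```text
(np.float64(0.00020369291432321388), (-1, -1, -1, -1), array([ 0.3092,  0.5309,  0.2838,  0.3196, -0.0652,  3.0802, -0.0019,
       -0.0011]))
```

```bash
cat > kin2.py <<'E'
from kin import *
def fk(q,v):
    Rz=lambda a:Ro.from_euler('z',a); Ry=lambda a:Ro.from_euler('y',a)
    H,L1,L2,L3,ox,oy,az1,bx,by,cx,cy=v
    R=Rz(-q[0]); p=np.array([0,0,H])+R.apply([ox,oy,0])
    R=R*Ry(q[1])*Rz(-q[2]); p=p+R.apply([az1,bx,L1])
    R=R*Ry(q[3])*Rz(-q[4]); p=p+R.apply([by,cx,L2])
    R=R*Ry(q[5]); p=p+R.apply([cy,0,0]); R=R*Rz(-q[6]+np.pi); p=p+R.apply([0,0,L3])
    return R,p
E
python3 - <<'E'
from kin2 import *
def res(v,full=False):
    out=[]
    for q,p,r in D:
        R,x=fk(q,v); r=np.array(r); R0=Ro.from_quat([r[1],r[2],r[3],r[0]])
        out+=[*(x-p),*(.3*(R0.inv()*R).as_rotvec())]
    return np.array(out)
v0=[.31,.53,.28,.32]+[0]*7
s=least_squares(lambda v:np.r_[res(v),1e-3*np.array(v)],v0); print(s.x,s.cost); print(res(s.x).reshape(-1,6))
np.save('v.npy',s.x)
E
```

```text
[ 0.3131  0.521   0.2901  0.3093 -0.0003 -0.0098 -0.0001 -0.0216 -0.
 -0.0005 -0.0001] 3.3372324682149096e-07
[[-0.     -0.      0.     -0.     -0.      0.    ]
 [ 0.      0.     -0.      0.      0.     -0.    ]
 [-0.     -0.      0.      0.0001 -0.0002  0.0001]
 [-0.      0.     -0.      0.0001 -0.0001 -0.0001]
 [ 0.     -0.      0.     -0.0001  0.0001  0.    ]]
```

```bash
cat >> kin2.py <<'E'
V=np.load('v.npy')
lo=np.array([-2.71,-.32,-1.57,0,-1.46,0,-2.83]);hi=np.array([2.71,2.16,1.52,2.45,4.6,2.02,2.83])
def ik(Rt,pt,seed,j3=None,m=0.0):
    Rt=Ro.from_matrix(Rt)
    def f(q):
        R,p=fk(q,V); r=[*(p-pt),*(.3*(Rt.inv()*R).as_rotvec())]
        r+= list(1e-5*(q-seed)) if j3 is None else [.3*(q[2]-j3)]
        return r
    s=least_squares(f,np.clip(seed,lo+m+1e-3,hi-m-1e-3),bounds=(lo+m,hi-m)); return s.x,np.linalg.norm(s.fun[:6])
E
python3 - <<'E'
from kin2 import *
s,R,p=cur(); q0=s['joints']
rng=np.random.default_rng(0)
for sx in (1,-1):
  Rt=Rt_rack(); Rt=np.c_[sx*Rt[:,0],sx*Rt[:,1],Rt[:,2]]
  for z in (.075,.2):
    pt=rackpt(-.02,-.005,z)
    for j3 in np.arange(-1.5,1.51,.25):
      sols=[]
      for k in range(12):
        q,e=ik(Rt,pt,rng.uniform(lo,hi),j3)
        if e<1e-4 and abs(q[2]-j3)<.01 and not any(np.allclose(q,a,atol=.02) for a in sols): sols.append(q)
      for q in sols: print(sx,z,q, 'margin',np.min(np.minimum(q-lo,hi-q)).round(2))
E
```

```text
1 0.075 [ 0.1584  1.1811 -1.5     2.1781  1.6581  1.493   2.6271] margin 0.07
1 0.075 [ 0.1095  1.0339 -1.25    2.1794  1.6715  1.2213  2.585 ] margin 0.25
1 0.075 [ 0.0246  0.9164 -1.      2.1818  1.6971  0.9808  2.5372] margin 0.27
1 0.075 [-0.0873  0.831  -0.75    2.1851  1.739   0.7703  2.4777] margin 0.26
1 0.075 [-0.2171  0.7753 -0.5     2.1891  1.8079  0.584   2.3946] margin 0.26
1 0.075 [-0.3571  0.7465 -0.25    2.1935  1.9322  0.4163  2.2587] margin 0.26
1 0.075 [-0.5004  0.7425 -0.      2.1978  2.2029  0.268   1.9785] margin 0.25
1 0.075 [-0.6409  0.7629  0.25    2.2012  2.9098  0.1743  1.2637] margin 0.17
1 0.075 [-0.7733  0.8096  0.5     2.2041  3.8224  0.2339  0.3431] margin 0.23
1 0.075 [-0.8893  0.8855  0.75    2.2074  4.2068  0.4049 -0.0494] margin 0.24
1 0.075 [-0.9806  0.9932  1.      2.21    4.3667  0.6256 -0.2181] margin 0.23
1 0.075 [-1.0386  1.1321  1.25    2.2117  4.4497  0.8839 -0.312 ] margin 0.15
1 0.075 [-1.0563  1.2942  1.5     2.2121  4.4976  1.1717 -0.3745] margin 0.02
1 0.2 [ 0.1795  0.8251 -1.5     2.1732  1.3614  1.2863  2.6884] margin 0.07
1 0.2 [ 0.
[... 1840 characters left out ...]
in 0.27
-1 0.2 [-0.2549  0.4783 -0.5     2.1844  1.2365  0.5264 -0.2551] margin 0.27
-1 0.2 [-0.413   0.4558 -0.25    2.1889  1.1607  0.4001 -0.1683] margin 0.26
-1 0.2 [-0.5748  0.4517  0.      2.1936  1.0236  0.2834 -0.0197] margin 0.26
-1 0.2 [-0.7341  0.4656  0.25    2.198   0.6995  0.1782  0.3172] margin 0.18
-1 0.2 [-0.8846  0.4995  0.5     2.2009 -0.1828  0.1291  1.2145] margin 0.13
-1 0.2 [-1.0176  0.5573  0.75    2.203  -0.9938  0.2179  2.0444] margin 0.22
-1 0.2 [-1.1243  0.645   1.      2.2054 -1.2796  0.3899  2.3533] margin 0.18
-1 0.2 [-1.1935  0.7678  1.25    2.2069 -1.3925  0.6167  2.495 ] margin 0.07
-1 0.2 [-1.2147  0.9244  1.5     2.2073 -1.4414  0.8938  2.58  ] margin 0.02
```

{"name": "arm_command", "arguments": {
  "series": [
    [0,0,-0.05,0,0.0,-0.03,0],
    [0,0,-0.15,0,0.0,-0.06,0],
    [0,0,-0.27,0,0.0,-0.08,0],
    [0,0,-0.39,0,0.0,-0.08,0],
    [0,0,-0.51,0,0.0,-0.08,0],
    [0,0,-0.63,0,0.0,-0.08,0],
    [0,0,-0.75,0,0.0,-0.08,0],
    [0,0,-0.87,0,0.0,-0.08,0]
  ]
}}

```text
time_s: 3.37
tcp_pos: [0.434, 0.1689, 0.2698]
ee_rot: [-0.062, 0.912, -0.357, 0.194]
ft_force: [-0.9, 0.2, 0.5]
gripper_width: 0.0002
```

{"name": "arm_command", "arguments": {
  "series": [
    [0,0,-0.12,0,0.0,0,0],
    [0,0,-0.24,0,0.0,0,0],
    [0,0,-0.36,0,0.0,0,0],
    [0,0,-0.48,0,0.0,0,0],
    [0,0,-0.6,0,0.0,0,0],
    [0,0,-0.72,0,0.0,0,0],
    [0,0,-0.84,0,0.0,0,0],
    [0,0,-0.96,0,0.0,0,0]
  ]
}}

```text
time_s: 4.03
tcp_pos: [0.434, 0.1688, 0.2697]
ee_rot: [0.035, 0.974, 0.104, 0.2]
ft_force: [1.0, -0.4, -0.0]
gripper_width: 0.0004
```

```bash
cat >> h.py <<'E'
def Rtp():
    R,p=rack(); return np.c_[R[:,1],R[:,0],-R[:,2]]
E
python3 - <<'E'
from h import *
s,R,p=cur();print(s['joints'],p); print(rel(Rtp(),rackpt(-.03,-.004,.18)))
E
```

```text
[-0.4257  0.3928 -0.2682  2.1666  0.9591  0.4555 -1.2934] [0.434  0.1688 0.2697]
[-0.0047  0.0106 -1.3042 -0.0054 -0.0003  0.0496]
```

{"name": "arm_command", "arguments": {
  "series": [
    [0,0,-0.12,0,0.0,0,0],
    [0,0,-0.24,0,0.0,0,0],
    [0,0,-0.36,0,0.0,0,0],
    [0,0,-0.48,0,0.0,0,0],
    [0,0,-0.6,0,0.0,0,0],
    [0,0,-0.72,0,0.0,0,0],
    [0,0,-0.84,0,0.0,0,0],
    [0,0,-0.96,0,0.0,0,0]
  ]
}}

```text
time_s: 4.7
tcp_pos: [0.434, 0.1689, 0.2697]
ee_rot: [0.124, 0.815, 0.542, 0.162]
ft_force: [0.3, 0.3, -0.1]
gripper_width: -0.0
```

Run:
```python
from h import *
s,R,p=cur();print(s['joints'],p); print(rel(Rtp(),rackpt(-.03,-.004,.16)))
```

```text
[-0.2771  0.4123 -0.4944  2.1624  1.0535  0.5517 -0.4399] [0.434  0.1689 0.2697]
[-0.0082  0.007  -0.344  -0.0027 -0.0045  0.0696]
```

{"name": "arm_command", "arguments": {
  "series": [
    [-0.008,0.007,-0.12,-0.003,-0.004,0.01,0],
    [-0.008,0.007,-0.24,-0.003,-0.004,0.025,0],
    [-0.008,0.007,-0.344,-0.003,-0.004,0.04,0],
    [-0.008,0.007,-0.344,-0.003,-0.004,0.055,0],
    [-0.008,0.007,-0.344,-0.003,-0.004,0.07,0],
    [-0.008,0.007,-0.344,-0.003,-0.004,0.07,0]
  ]
}}

```text
time_s: 5.2
tcp_pos: [0.4575, 0.1655, 0.2016]
ee_rot: [0.15, 0.712, 0.671, 0.142]
ft_force: [0.9, -0.4, 1.4]
gripper_width: 0.0001
```

Run:
```python
from h import *
s,R,p=cur();print(s['joints'],p,s['ft_force']); print(rel(Rtp(),rackpt(-.03,-.004,.084)))
```

```text
[-0.3027  0.5712 -0.4273  2.2298  1.5077  0.4858 -0.5323] [0.4575 0.1655 0.2016] [ 0.921  -0.3597  1.4108]
[-0.0027  0.0012 -0.0058  0.0008  0.0006  0.0737]
```

{"name": "arm_command", "arguments": {
  "series": [
    [0,0,0,0,0,0.015,0],
    [0,0,0,0,0,0.03,0],
    [0,0,0,0,0,0.045,0],
    [0,0,0,0,0,0.06,0],
    [0,0,0,0,0,0.07,0],
    [0,0,0,0,0,0.074,0]
  ]
}}

```text
time_s: 5.7
tcp_pos: [0.4876, 0.164, 0.1352]
ee_rot: [0.15, 0.712, 0.671, 0.143]
ft_force: [0.1, -0.1, -0.0]
gripper_width: 0.0001
```

Run:
```python
from h import *
s,R,p=cur();print(s['joints'],p,s['ft_force']); print(rel(Rtp(),rackpt(-.03,.04,.084)))
f=snap('scene','scene2');c=f['image'][120:240,200:330]
cv2.imwrite(f'pics/s2z.png',cv2.resize(c[:,:,::-1],None,fx=5,fy=5,interpolation=cv2.INTER_CUBIC))
```

```text
[-0.2596  0.7506 -0.4549  2.2217  1.8325  0.5568 -0.8094] [0.4876 0.164  0.1352] [ 0.0693 -0.0944 -0.0324]
[-0.0015  0.0009 -0.0063  0.0446 -0.0004  0.0007]
```

View pics/s2z.png

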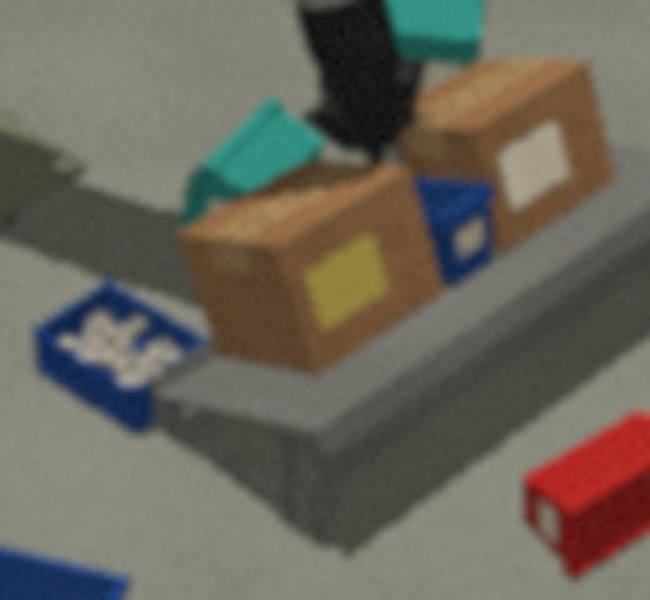

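{"name": "arm_command", "arguments": {
  "series": [
    [0,0,0,0.008,0,0,0],
    [0,0,0,0.014,0,0,0],
    [0,0,0,0.018,0,0,0],
    [0,0,0,0.022,0,0,0],
    [0,0,0,0.026,0,0,0],
    [0,0,0,0.03,0,0,0],
    [0,0,0,0.034,0,0,0],
    [0,0,0,0.038,0,0,0]
  ]
}}

```text
time_s: 6.42
tcp_pos: [0.4897, 0.2018, 0.1354]
ee_rot: [0.15, 0.712, 0.671, 0.142]
ft_force: [-5.1, -7.0, 9.2]
gripper_width: 0.0003
```

Run:
```python
from h import *
s,R,p=cur();print(s['joints'],p,s['ft_force']); print(rel(Rtp(),rackpt(-.03,.04,.084)))
f=snap('top','top3');c=f['image'][135:250,115:350]
cv2.imwrite(f'pics/t3z.png',cv2.resize(c[:,:,::-1],None,fx=3.4,fy=3.4,interpolation=cv2.INTER_CUBIC))
```

```text
[-0.3477  0.7581 -0.4343  2.1569  1.7119  0.5568 -0.7471] [0.4897 0.2018 0.1354] [-5.1457 -7.0146  9.1939]
[-0.0015  0.0019 -0.0067  0.0069 -0.0004  0.001 ]
```

View pics/t3z.png

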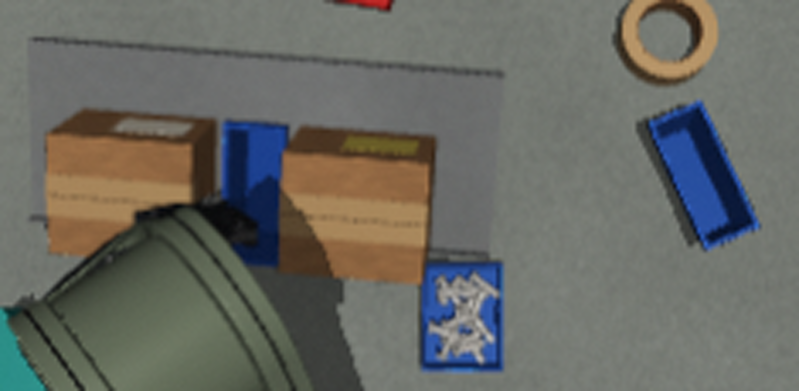

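{"name": "arm_command", "arguments": {
  "series": [
    [0,0,0,0.002,0,0,0],
    [0,0,0,0.004,0,0,0],
    [0,0,0,0.006,0,0,0],
    [0,0,0,0.008,0,0,0],
    [0,0,0,0.01,0,0,0],
    [0,0,0,0.01,0,0,0],
    [0,0,0,0.0,0,0,0]
  ]
}}

```text
time_s: 7.05
tcp_pos: [0.4896, 0.2038, 0.1354]
ee_rot: [0.149, 0.711, 0.672, 0.143]
ft_force: [1.4, 0.7, 0.6]
gripper_width: 0.0
```

{"name": "arm_command", "arguments": {
  "series": [
    [0,0,0,-0.02,0,0,0],
    [0,0,0,-0.04,0,0,0],
    [0,0,0,-0.045,0,0,0],
    [0,0,0,-0.049,0,0,0],
    [0,0,0,-0.053,0,0,0],
    [0,0,0,-0.057,0,0,0],
    [0,0,0,-0.061,0,0,0],
    [0,0,0,-0.065,0,0,0]
  ]
}}

```text
time_s: 7.72
tcp_pos: [0.486, 0.1379, 0.1351]
ee_rot: [0.15, 0.712, 0.671, 0.143]
ft_force: [-0.7, 4.0, 2.9]
gripper_width: 0.0
```

Run:
```python
from h import *
s,R,p=cur();print(s['joints'],p,s['ft_force']); print(rel(Rtp(),rackpt(-.03,-.04,.084)))
f=snap('top','top4');c=f['image'][135:250,115:350]
cv2.imwrite(f'pics/t4z.png',cv2.resize(c[:,:,::-1],None,fx=3.4,fy=3.4,interpolation=cv2.INTER_CUBIC))
```

```text
[-0.1962  0.7463 -0.4651  2.2624  1.916   0.5554 -0.8457] [0.486  0.1379 0.1351] [-0.6746  3.989   2.9285]
[-0.0017 -0.0009 -0.0055 -0.0092  0.0002  0.0008]
```

View pics/t4z.png

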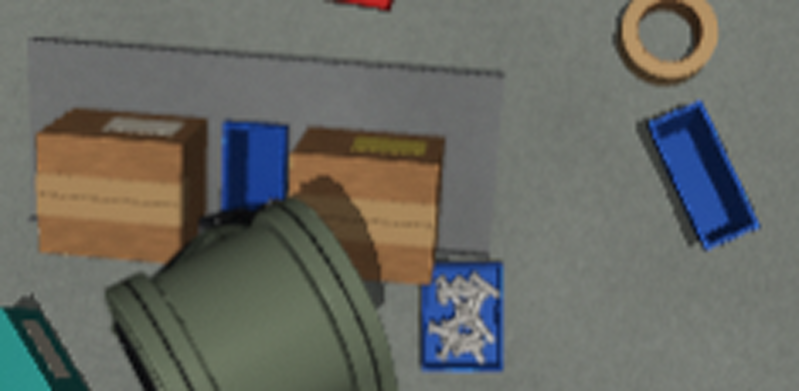

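{"name": "arm_command", "arguments": {
  "series": [
    [0,0,0,-0.004,0,0,0],
    [0,0,0,-0.008,0,0,0],
    [0,0,0,-0.012,0,0,0],
    [0,0,0,-0.015,0,0,0],
    [0,0,0,-0.018,0,0,0],
    [0,0,0,-0.02,0,0,0],
    [0,0,0,-0.01,0,0,0],
    [0,0,0,0.01,0,0,0]
  ]
}}

```text
time_s: 8.43
tcp_pos: [0.4865, 0.1447, 0.1346]
ee_rot: [0.151, 0.713, 0.67, 0.141]
ft_force: [-0.3, 0.6, -0.7]
gripper_width: -0.0002
```

{"name": "arm_command", "arguments": {
  "series": [
    [0,0,0,0.015,0,-0.03,0],
    [0,0,0,0.015,0,-0.07,0],
    [0,0,0,0.01,0,-0.11,0.085],
    [0,0,0,0.0,0,-0.15,0.085],
    [0,0,0,-0.03,0,-0.18,0.085],
    [0,0,0,-0.06,0,-0.18,0.085],
    [0,0,0,-0.1,0,-0.18,0.085],
    [0,0,0,-0.14,0,-0.18,0.085]
  ]
}}

```text
time_s: 9.1
tcp_pos: [0.4076, 0.0392, 0.2988]
ee_rot: [0.15, 0.712, 0.671, 0.143]
ft_force: [0.7, 0.0, -0.1]
gripper_width: 0.0722
```

Run:
```python
from h import *
s,R,p=cur();print(s['joints'],p,s['ft_force'],s['gripper_width'])
for n in ['scene','top']:
    f=snap(n,n+'5')
    c=f['image'][120:285,170:360] if n=='scene' else f['image'][135:250,115:350]
    cv2.imwrite(f'pics/{n}5z.png',cv2.resize(c[:,:,::-1],None,fx=3.4,fy=3.4,interpolation=cv2.INTER_CUBIC))
```

```text
[ 0.1016  0.2509 -0.4984  2.2971  0.9049  0.3635  0.3358] [0.4076 0.0392 0.2988] [ 0.7108  0.0229 -0.1221] 0.07216366728827937
```

View pics/top5z.png

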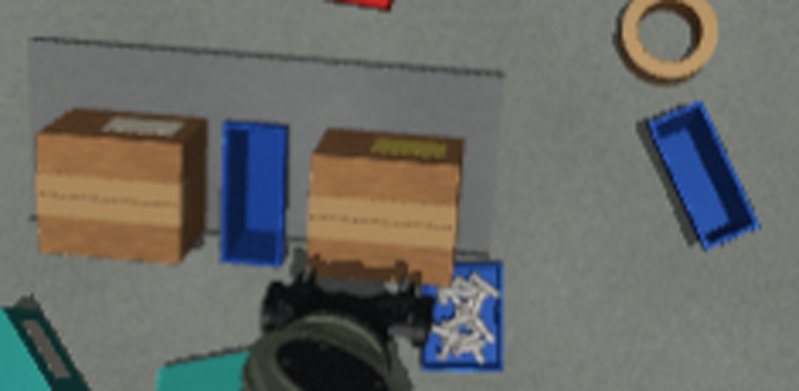

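View pics/scene5z.png

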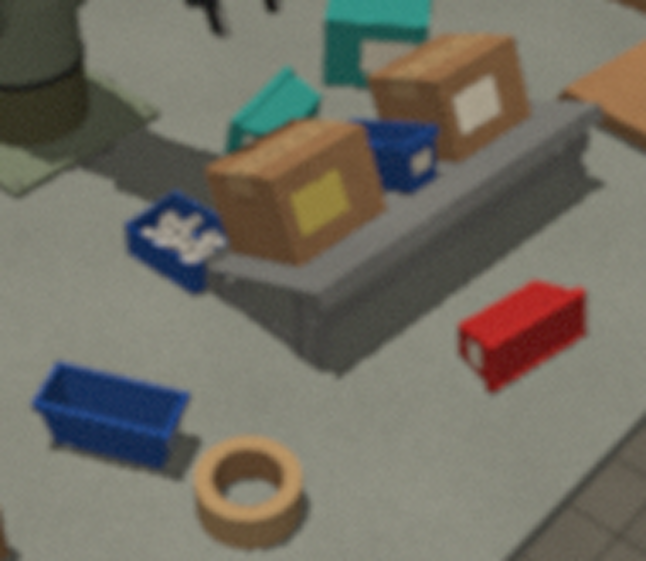

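Run:
```python
from h import *
from kin2 import *
t=load('top5')
print('cL',on_rack(t,[tz(37,133),tz(183,143),tz(181,263),tz(39,250)],.115)[:,:2].tolist())
print('cR',on_rack(t,[tz(314,153),tz(462,163),tz(456,285)],.115)[:,:2].tolist())
hsv=cv2.cvtColor(t['image'],cv2.COLOR_RGB2HSV)
m=cv2.inRange(hsv,(105,120,40),(130,255,255))
def rect(m,x0,y0,x1,y1):
    k=np.zeros_like(m);k[y0:y1,x0:x1]=m[y0:y1,x0:x1]
    big=cv2.resize(k,None,fx=4,fy=4,interpolation=cv2.INTER_LINEAR)>127
    pts=np.argwhere(big)[:,::-1].astype(np.float32); r=cv2.boxPoints(cv2.minAreaRect(pts)); return (r+.5)/4-.5
r=rect(m,175,165,205,218); X=on_rack(t,r,.07); print('tub rim',X[:,:2],X.mean(0))
r=rect(m,300,160,345,215); print(r); S=onplane(t,r,[0,0,1],.07); print('spare',S,S.mean(0));
```

```text
cL [[0.03999332595315229, 0.21004795470965015], [0.04134872578052849, 0.05912933917196073], [-0.08827359616290796, 0.06062292363067065], [-0.08682735598449175, 0.2116995222039047]]
cR [[0.041503557930879044, -0.07444901402218951], [0.04305080584377672, -0.22386878300963872], [-0.08799010040035854, -0.226887086255645]]
tub rim [[ 0.0543  0.0308]
 [ 0.0598 -0.0397]
 [-0.1012 -0.0445]
 [-0.1074  0.0286]] [-0.0236 -0.0062  0.07  ]
[[303.9961 170.4601]
 [321.3235 162.759 ]
 [338.4678 201.3338]
 [321.1405 209.0348]]
spare [[ 0.6    -0.2571  0.07  ]
 [ 0.6314 -0.3226  0.07  ]
 [ 0.4864 -0.3866  0.07  ]
 [ 0.4559 -0.3219  0.07  ]] [ 0.5434 -0.322   0.07  ]
```

```bash
cat > g.py <<'E'
from kin2 import *
def Rv(az): # vertical, tool x at azimuth az
    x=np.array([np.cos(az),np.sin(az),0]); z=np.array([0,0,-1.]); return np.c_[x,np.cross(z,x),z]
E
python3 - <<'E'
from g import *
s0=load('scene0')
S=onplane(s0,[sz(62,384),sz(201,418),sz(183,457),sz(38,428)],[0,0,1],.07); print(S[:,:2],S.mean(0))
s,R,p=cur();q=s['joints']
for az in (np.deg2rad(114.3),np.deg2rad(-65.7)):
    for z in (.2,.049): print(ik(Rv(az),np.array([.5425,-.322,z]),q))
    print(rel(Rv(az),[.5425,-.322,.2]))
E
```

```text
[[ 0.4643 -0.3264]
 [ 0.6026 -0.2624]
 [ 0.6265 -0.31  ]
 [ 0.4936 -0.3817]] [ 0.5467 -0.3201  0.07  ]
(array([ 0.8032,  0.9132, -0.7625,  1.2905,  0.6327,  1.18  ,  1.9973]), np.float64(9.955176467418015e-09))
(array([ 0.7818,  1.1019, -0.6818,  1.4151,  0.7929,  0.9094,  1.8677]), np.float64(1.0360512749844327e-08))
[ 0.4066  0.1022 -0.4848 -0.3472  0.106   0.1537]
(array([ 0.5238,  0.8311, -0.0874,  1.3014,  0.0761,  1.0123, -0.7222]), np.float64(1.985842941166673e-08))
(array([ 0.524 ,  1.027 , -0.0855,  1.4248,  0.1144,  0.6946, -0.755 ]), np.float64(5.119511821412739e-09))
[ 0.1376 -0.5475  2.5998 -0.3472  0.106   0.1537]
```

{"name": "arm_command", "arguments": {
  "series": [
    [0.03,0.01,-0.03,-0.04,0.01,0.0,0.085],
    [0.08,0.02,-0.09,-0.08,0.025,0.02,0.085],
    [0.14,0.035,-0.16,-0.12,0.04,0.04,0.085],
    [0.2,0.05,-0.23,-0.16,0.05,0.06,0.085],
    [0.26,0.065,-0.3,-0.2,0.06,0.08,0.085],
    [0.32,0.08,-0.37,-0.24,0.07,0.1,0.085],
    [0.38,0.09,-0.44,-0.28,0.08,0.12,0.085],
    [0.4,0.1,-0.48,-0.32,0.09,0.14,0.085]
  ]
}}

```text
time_s: 9.87
tcp_pos: [0.4884, -0.1786, 0.2406]
ee_rot: [-0.0, 0.539, 0.842, 0.002]
ft_force: [1.0, 0.2, 1.4]
gripper_width: 0.0852
```

Run:
```python
from g import *
s,R,p=cur();print(s['joints'],p,s['gripper_width'])
print(rel(Rv(np.deg2rad(114.3)),[.544,-.3215,.13]))
```

```text
[ 0.7337  0.7204 -0.8521  1.6565  0.6054  1.0476  1.6941] [ 0.4884 -0.1786  0.2406] 0.0851877362198696
[ 0.0034 -0.0028  0.0072 -0.1533 -0.0096  0.1101]
```

{"name": "arm_command", "arguments": {
  "series": [
    [0,0,0,-0.035,0,0.01,0.085],
    [0,0,0,-0.07,0,0.03,0.085],
    [0,0,0,-0.1,-0.005,0.05,0.085],
    [0.003,-0.003,0.007,-0.13,-0.01,0.07,0.085],
    [0.003,-0.003,0.007,-0.15,-0.01,0.09,0.085],
    [0.003,-0.003,0.007,-0.15,-0.01,0.11,0.085],
    [0.003,-0.003,0.007,-0.15,-0.01,0.11,0.085]
  ]
}}

```text
time_s: 10.45
tcp_pos: [0.5408, -0.3165, 0.1272]
ee_rot: [-0.0, 0.544, 0.839, 0.0]
ft_force: [-1.0, 1.2, -1.3]
gripper_width: 0.0852
```

Run:
```python
from g import *
s,R,p=cur();print(s['joints'],p,s['ft_force'])
print(rel(Rv(np.deg2rad(114.3)),[.544,-.3215,.049]))
for n in ['scene','top']:
    f=snap(n,n+'6')
    print(proj(f,[p,p-R[:,2]*.02]))
    c=f['image'][210:285,170:270] if n=='scene' else f['image'][150:225,280:380]
    cv2.imwrite(f'pics/{n}6z.png',cv2.resize(c[:,:,::-1],None,fx=7,fy=7,interpolation=cv2.INTER_CUBIC))
```

```text
[ 0.8078  1.0025 -0.7664  1.3862  0.7386  1.0493  1.895 ] [ 0.5408 -0.3165  0.1272] [-0.9505  1.2141 -1.3223]
[ 0.0005 -0.0009 -0.0037 -0.0059  0.0008  0.0782]
[[201.4013 224.1416]
 [200.9174 220.1069]]
[[322.7064 184.2138]
 [323.8135 183.4036]]
```

View pics/scene6z.png

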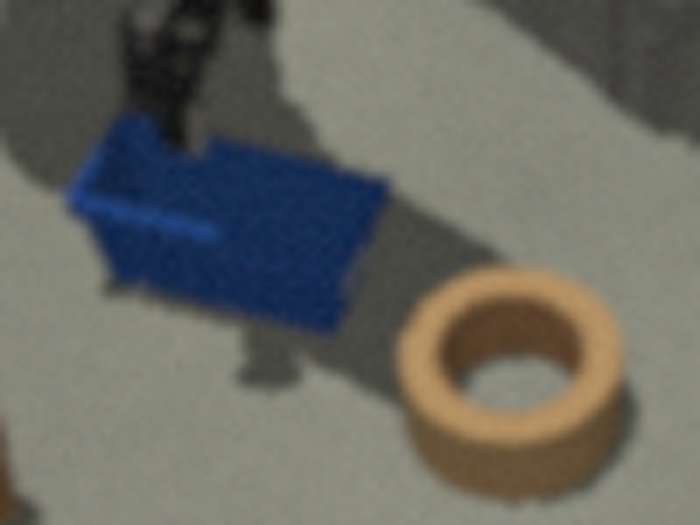

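View pics/top6z.png

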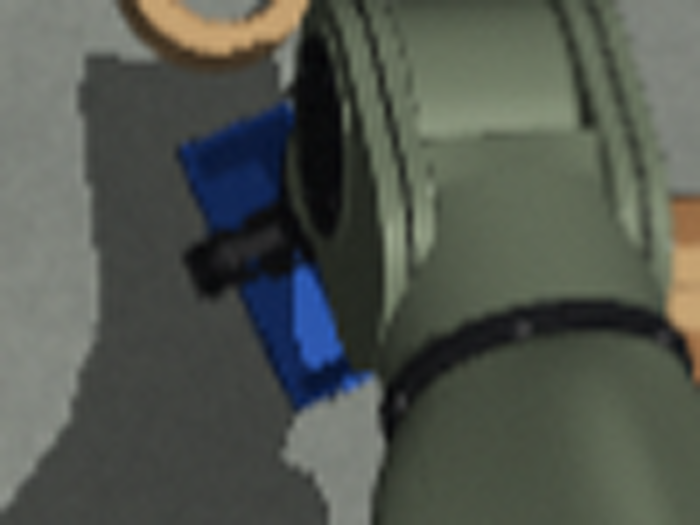

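{"name": "arm_command", "arguments": {
  "series": [
    [0,-0.001,-0.004,-0.006,0.001,0.015,0.085],
    [0,-0.001,-0.004,-0.006,0.001,0.04,0.085],
    [0,-0.001,-0.004,-0.006,0.001,0.06,0.085],
    [0,-0.001,-0.004,-0.006,0.001,0.072,0.085],
    [0,-0.001,-0.004,-0.006,0.001,0.078,0.085],
    [0,-0.001,-0.004,-0.006,0.001,0.078,0.085]
  ],
  "grip_force": 40
}}

```text
time_s: 11.05
tcp_pos: [0.5465, -0.3214, 0.0538]
ee_rot: [0.003, 0.542, 0.841, 0.001]
ft_force: [0.0, 1.1, -0.0]
gripper_width: 0.0848
```

Run:
```python
from g import *
s,R,p=cur();print(s['joints'],p,s['ft_force'],s['gripper_width'])
print(rel(Rv(np.deg2rad(114.3)),[.544,-.3215,.049]))
```

```text
[ 0.7903  1.1046 -0.7161  1.4074  0.8184  0.9317  1.8516] [ 0.5465 -0.3214  0.0538] [ 0.0452  1.0787 -0.0491] 0.08484625583441294
[ 0.0047  0.0045  0.0017  0.001  -0.0024  0.0048]
```

{"name": "arm_command", "arguments": {
  "series": [
    [0,0,0,0,0,0,0.085],
    [0,0,0,0,0,0,0.06],
    [0,0,0,0,0,0,0.05],
    [0,0,0,0,0,0,0.05],
    [0,0,0,0,0,0,0.05],
    [0,0,0,0,0,0,0.05]
  ],
  "grip_force": 40
}}

```text
time_s: 11.55
tcp_pos: [0.5469, -0.3217, 0.0551]
ee_rot: [0.004, 0.542, 0.84, 0.001]
ft_force: [-3.3, 1.8, 10.8]
gripper_width: 0.0648
```

Run:
```python
from g import *
s,R,p=cur();print(s['joints'],p,s['ft_force'],s['moment'],s['gripper_width'])
print(rel(Rv(np.deg2rad(114.3)),[.544,-.3215,.049]))
f=snap('scene','scene7');print(proj(f,[p]))
c=f['image'][190:285,170:270]
cv2.imwrite(f'pics/scene7z.png',cv2.resize(c[:,:,::-1],None,fx=6,fy=6,interpolation=cv2.INTER_CUBIC))
```

```text
[ 0.7909  1.1028 -0.717   1.4072  0.818   0.9323  1.8518] [ 0.5469 -0.3217  0.0551] [-3.3474  1.7857 10.7873] [0.4637 0.6962 0.1121] 0.06477904341478849
[ 0.0058  0.0056  0.0015  0.0014 -0.0026  0.006 ]
[[203.1139 239.7237]]
```

View pics/scene7z.png

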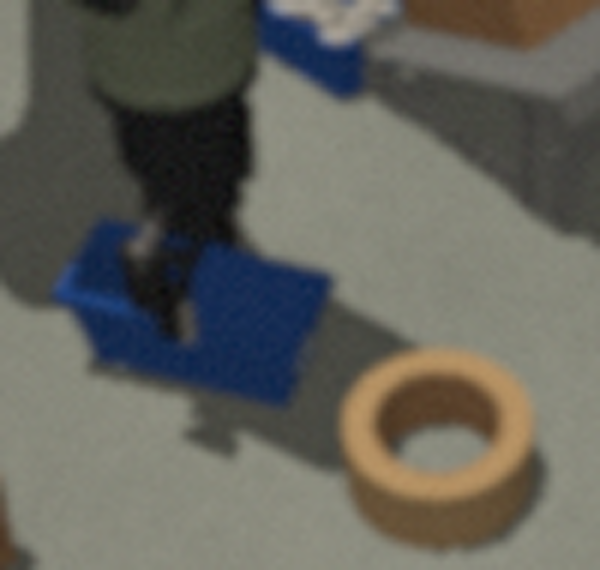

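{"name": "arm_command", "arguments": {
  "series": [
    [0,0,0,0,0,-0.003,0.05],
    [0,0,0,0,0,-0.006,0.05],
    [0,0,0,0,0,-0.02,0.05],
    [0,0,0,0,0,-0.04,0.05],
    [0,0,0,0,0,-0.06,0.05],
    [0,0,0,0,0,-0.08,0.05],
    [0,0,0,0,0,-0.08,0.05],
    [0,0,0,0,0,-0.08,0.05]
  ],
  "grip_force": 40
}}

```text
time_s: 12.27
tcp_pos: [0.5463, -0.3218, 0.1353]
ee_rot: [0.004, 0.542, 0.84, 0.001]
ft_force: [0.8, -0.2, -2.9]
gripper_width: 0.0651
```

Run:
```python
from g import *
s,R,p=cur();print(s['joints'],p,s['ft_force'],s['moment'],s['gripper_width'])
print(rel(Rv(np.deg2rad(114.3)),[.544,-.3215,.129]))
f=snap('scene','scene8');print(proj(f,[p]))
c=f['image'][170:265,170:270]
cv2.imwrite(f'pics/scene8z.png',cv2.resize(c[:,:,::-1],None,fx=6,fy=6,interpolation=cv2.INTER_CUBIC))
f=snap('top','top8');print(proj(f,[p]))
c=f['image'][150:225,280:380]
cv2.imwrite(f'pics/top8z.png',cv2.resize(c[:,:,::-1],None,fx=6,fy=6,interpolation=cv2.INTER_CUBIC))
```

```text
[ 0.8091  0.9987 -0.7722  1.3599  0.7346  1.0672  1.9153] [ 0.5463 -0.3218  0.1353] [ 0.8283 -0.1583 -2.8626] [ 0.0277  0.0417 -0.026 ] 0.06508574940796581
[ 0.0061  0.0065  0.0011  0.0013 -0.002   0.0063]
[[201.1181 224.0694]]
[[324.6222 182.4042]]
```

View pics/scene8z.png

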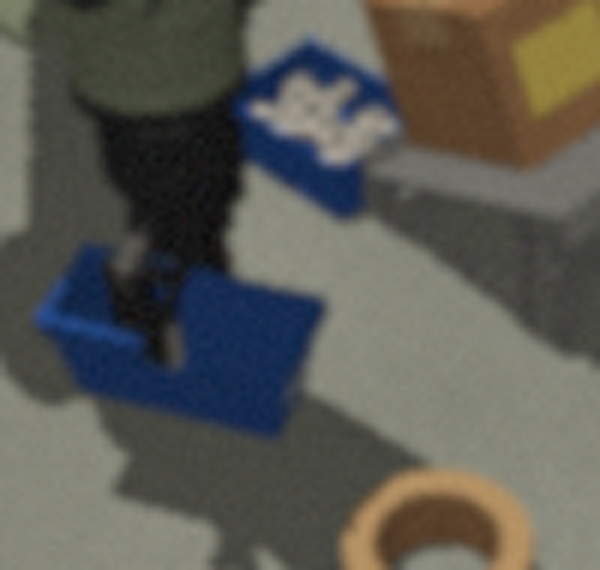

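View pics/top8z.png

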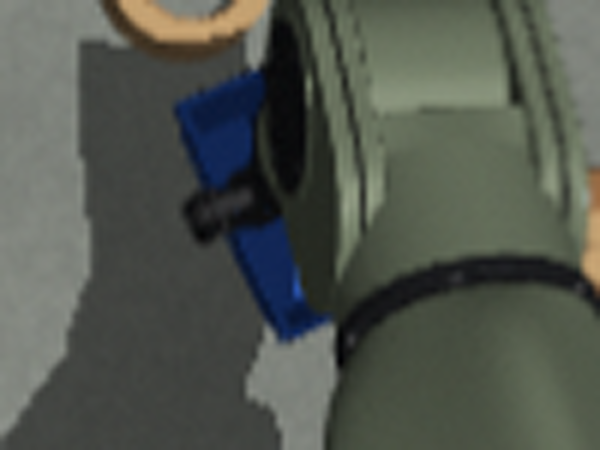

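Run:
```python
from g import *
f=load('scene8');c=f['image'][120:205,215:325]
cv2.imwrite(f'pics/s8r.png',cv2.resize(c[:,:,::-1],None,fx=7,fy=7,interpolation=cv2.INTER_CUBIC))
f=load('top8');c=f['image'][155:225,115:265]
cv2.imwrite(f'pics/t8r.png',cv2.resize(c[:,:,::-1],None,fx=5,fy=5,interpolation=cv2.INTER_CUBIC))
```

```text
(no output)
```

View pics/s8r.png

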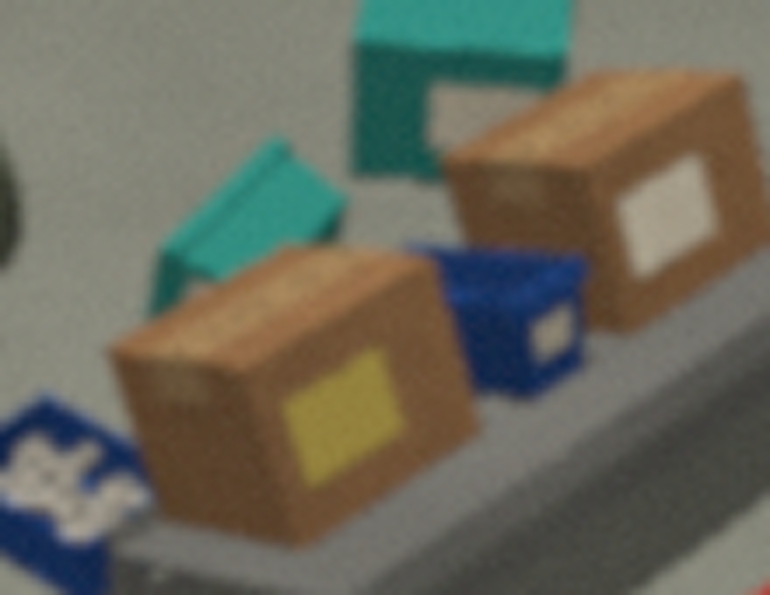

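View pics/t8r.png

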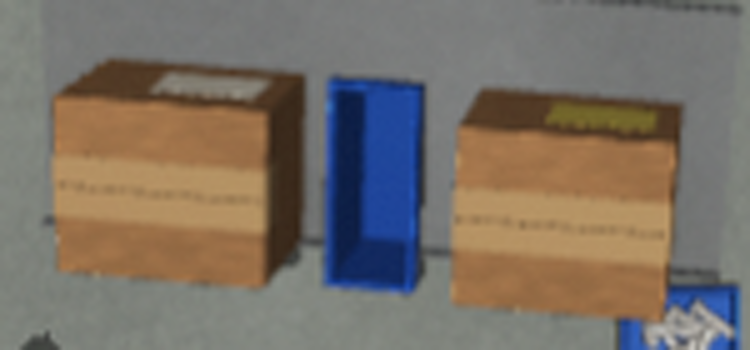

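Run:
```python
from g import *
t=load('top8');s=load('scene8')
T=lambda u,v:(u/5+115-.4,v/5+155-.4); S=lambda u,v:(u/7+215-.43,v/7+120-.43)
X=on_rack(t,[T(329,78),T(425,84),T(414,293),T(325,287)],.07);print(X,X.mean(0))
print('scene BL,BR,FL',on_rack(s,[S(588,258),S(530,300),S(410,245)],.07))
R,p=rack()
for a,b in [(T(329,78),S(588,258)),(T(425,84),S(530,300)),(T(325,287),S(410,245))]:
    x,e=tri(t,a,s,b); print('tri',(x-p)@R,e)
# cartons
X=on_rack(t,[T(268,108),T(265,288),T(462,127),T(453,304)],.115); print(X)
# tub in hand scene tips
s_,Rc,pc=cur()
for dz in (0,.008,.015): print(dz,(proj(s,[pc+Rc[:,0]*-.034+[0,0,dz]])-[170,170])*6)
```

```text
[[ 0.056   0.0281  0.07  ]
 [ 0.057  -0.0405  0.07  ]
 [-0.1011 -0.0372  0.07  ]
 [-0.1021  0.0287  0.07  ]] [-0.0225 -0.0052  0.07  ]
scene BL,BR,FL [[ 0.0403  0.046   0.07  ]
 [ 0.0471 -0.0135  0.07  ]
 [-0.117   0.0454  0.07  ]]
tri [0.0592 0.0268 0.0794] 0.002231924274692857
tri [ 0.0643 -0.0376  0.0807] 0.013173058554388247
tri [-0.0978  0.0278  0.0785] 0.002777803955334539
[[ 0.0431  0.0601  0.115 ]
 [-0.0891  0.0616  0.115 ]
 [ 0.0403 -0.0745  0.115 ]
 [-0.0896 -0.0727  0.115 ]]
0 [[161.9937 366.2653]]
0.008 [[160.7188 356.5439]]
0.015 [[159.5951 347.9758]]
```

Run:
```python
from g import *
t=load('top8');s=load('scene8')
T=lambda u,v:(u/5+115-.4,v/5+155-.4); S=lambda u,v:(u/7+215-.43,v/7+120-.43)
R,p=rack()
for n,a,b in [('cR BL',(462,127),(430,258)),('cR BR',(672,140),(238,372)),('cR FR',(662,318),(112,350)),('cL BR',(268,108),(592,165)),('cL FR',(265,288),(440,158)),('cL BL',(55,97),(745,75))]:
    x,e=tri(t,T(*a),s,S(*b)); print(n,(x-p)@R,e)
print('bottoms',on_rack(s,[S(300,545),S(480,432),S(625,330),S(530,398)],0))
s0=load('scene0')
f=s['image'][140:290,190:370]; cv2.imwrite('pics/s8w.png',cv2.resize(f[:,:,::-1],None,fx=4.4,fy=4,interpolation=cv2.INTER_CUBIC))
```

```text
cR BL [ 0.0432 -0.0754  0.1242] 0.001132698071345291
cR BR [ 0.0426 -0.2213  0.1226] 0.0064170693213891974
cR FR [-0.0831 -0.2192  0.1229] 0.003956929006218704
cL BR [0.047  0.0591 0.1243] 0.003921143874888313
cL FR [-0.0844  0.06    0.1249] 0.00249787652076361
cL BL [0.0425 0.2088 0.1216] 0.004278017756835762
bottoms [[ 0.0141 -0.2006 -0.    ]
 [ 0.0188 -0.0541 -0.    ]
 [ 0.0108  0.0885  0.    ]
 [ 0.0174 -0.0078  0.    ]]
```

View pics/s8w.png

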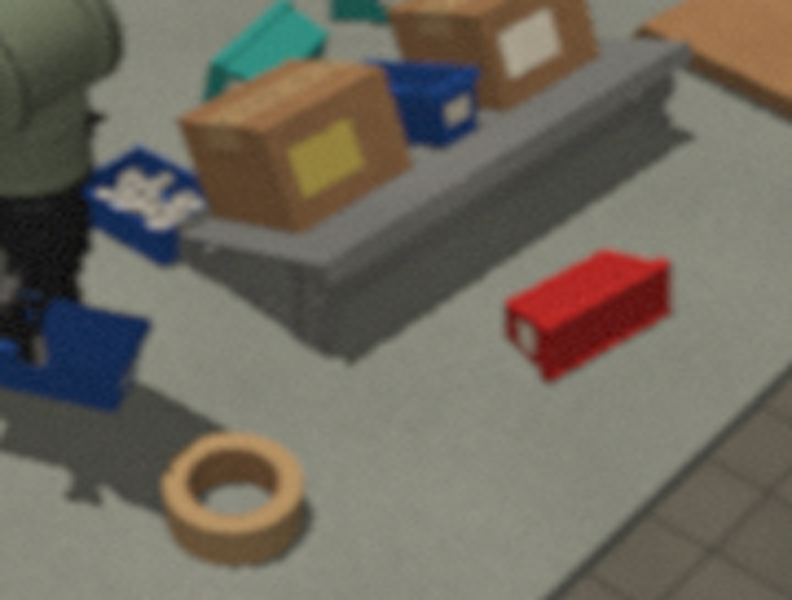

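```bash
sed -i 's/p=(0.5495,0.1654,0.0699),yaw=-0.0527/p=(0.5460,0.1656,0.0777),yaw=-0.060/' h.py
python3 - <<'E'
from g import *
t=load('top8');s=load('scene8')
T=lambda u,v:(u/5+115-.4,v/5+155-.4); S=lambda u,v:(u/7+215-.43,v/7+120-.43)
X=on_rack(t,[T(329,78),T(425,84),T(414,293),T(325,287)],.07);print(X,X.mean(0))
print('scene BL,BR,FL',on_rack(s,[S(588,258),S(530,300),S(410,245)],.07))
print('carton top',on_rack(t,[T(268,108),T(265,288),T(462,127),T(453,304)],.115))
print('carton sc',on_rack(s,[S(745,75),S(592,165),S(440,158),S(430,258),S(238,372),S(112,350)],.115))
print('bottoms',on_rack(s,[S(300,545),S(480,432),S(625,330),S(530,398)],0))
c=rackpt(-.019,-.0055,.035);print('tub_c',c)
q=manip.sense()['joints']
Rt=Rtp()
for dz in (.07+.07+.03,.10,.061,.026+.0): # tub_c rel z
    pt=rackpt(-.019,-.0055,.035+dz+.02); print(dz,ik(Rt,pt,np.array([-.22,.7,-.5,2.19,1.7,.58,-.6])))
print(rel(Rt,rackpt(-.019,-.0055,.25)))
E
```

```text
[[ 0.0581  0.0264  0.07  ]
 [ 0.0596 -0.0418  0.07  ]
 [-0.0975 -0.0395  0.07  ]
 [-0.0989  0.026   0.07  ]] [-0.0197 -0.0073  0.07  ]
scene BL,BR,FL [[ 0.0579  0.0295  0.07  ]
 [ 0.0653 -0.0293  0.07  ]
 [-0.097   0.028   0.07  ]]
carton top [[ 0.0451  0.0579  0.115 ]
 [-0.0862  0.0585  0.115 ]
 [ 0.0433 -0.0758  0.115 ]
 [-0.0857 -0.0749  0.115 ]]
carton sc [[ 0.0455  0.2073  0.115 ]
 [ 0.0458  0.0626  0.115 ]
 [-0.0876  0.0631  0.115 ]
 [ 0.0432 -0.0743  0.115 ]
 [ 0.0449 -0.2257  0.115 ]
 [-0.076  -0.2214  0.115 ]]
bottoms [[ 0.033  -0.2127 -0.    ]
 [ 0.0359 -0.0677  0.    ]
 [ 0.0262  0.0736 -0.    ]
 [ 0.034  -0.0219  0.    ]]
tub_c [0.5141 0.162  0.1019]
0.17 (array([-0.1233,  0.4367, -0.7241,  2.1532,  1.1176,  0.6604, -0.1674]), np.float64(1.1516717433440533e-09))
0.1 (array([-0.2018,  0.5768, -0.5772,  2.1932,  1.4286,  0.5767, -0.4386]), np.float64(6.412010841268862e-10))
0.061 (array([-0.2225,  0.6612, -0.5219,  2.1979,  1.6073,  0.561 , -0.5914]), np.float64(5.806284108597096e-09))
0.026 (array([-0.2072,  0.7457, -0.5287,  2.1905,  1.7403,  0.5929, -0.6973]), np.float64(5.599259177789941e-09))
[-0.405  -0.0983  0.4789  0.4936  0.0942 -0.1666]
```

{"name": "arm_command", "arguments": {
  "series": [
    [0,0,0,0,0,-0.03,0.05],
    [0,0,0,0.01,0,-0.07,0.05],
    [-0.01,0,0.02,0.03,0.0,-0.11,0.05],
    [-0.05,-0.01,0.05,0.06,0.0,-0.15,0.05],
    [-0.1,-0.02,0.1,0.095,0.01,-0.18,0.05],
    [-0.15,-0.03,0.15,0.13,0.02,-0.2,0.05],
    [-0.2,-0.04,0.2,0.165,0.03,-0.2,0.05],
    [-0.25,-0.05,0.25,0.2,0.04,-0.2,0.05]
  ],
  "grip_force": 50
}}

```text
time_s: 13.03
tcp_pos: [0.4985, -0.1246, 0.3337]
ee_rot: [0.092, 0.639, 0.758, 0.094]
ft_force: [3.1, 1.1, -1.1]
gripper_width: 0.064
```

Run:
```python
from g import *
s,R,p=cur();print(s['joints'],p,s['gripper_width'],s['ft_force'])
print(rel(Rtp(),rackpt(-.019,-.0057,.25)))
```

```text
[ 0.7743  0.4891 -0.8934  1.7636  0.4842  0.8355  1.4453] [ 0.4985 -0.1246  0.3337] 0.06400522136885406 [ 3.1322  1.0927 -1.1313]
[-0.1527 -0.0569  0.2217  0.3002 -0.0288  0.0225]
```

{"name": "arm_command", "arguments": {
  "series": [
    [-0.03,-0.01,0.04,0.035,-0.005,0.0,0.05],
    [-0.06,-0.02,0.08,0.07,-0.01,0.0,0.05],
    [-0.09,-0.03,0.12,0.105,-0.015,0.0,0.05],
    [-0.12,-0.045,0.16,0.14,-0.02,0.0,0.05],
    [-0.145,-0.055,0.2,0.175,-0.025,0.0,0.05],
    [-0.15,-0.057,0.22,0.21,-0.028,0.0,0.05],
    [-0.15,-0.057,0.22,0.245,-0.028,0.01,0.05],
    [-0.15,-0.057,0.22,0.27,-0.028,0.015,0.05]
  ]
}}

```text
time_s: 13.7
tcp_pos: [0.4355, 0.1025, 0.3115]
ee_rot: [0.15, 0.711, 0.673, 0.139]
ft_force: [1.2, 0.6, -2.5]
gripper_width: 0.0643
```

Run:
```python
from g import *
s,R,p=cur();print(s['joints'],p,s['gripper_width'],s['ft_force'])
print(rel(Rtp(),rackpt(-.019,-.0057,.22)))
```

```text
[-0.0316  0.3012 -0.5586  2.1486  0.8331  0.5354  0.287 ] [0.4355 0.1025 0.3115] 0.06431845163987188 [ 1.2027  0.613  -2.5477]
[-0.0075  0.0011  0.0066  0.0641 -0.0161  0.037 ]
```

{"name": "arm_command", "arguments": {
  "series": [
    [-0.007,0.001,0.006,0.025,-0.008,0.005,0.05],
    [-0.007,0.001,0.006,0.045,-0.016,0.01,0.05],
    [-0.007,0.001,0.006,0.06,-0.016,0.02,0.05],
    [-0.007,0.001,0.006,0.064,-0.016,0.03,0.05],
    [-0.007,0.001,0.006,0.064,-0.016,0.037,0.05],
    [-0.007,0.001,0.006,0.064,-0.016,0.037,0.05],
    [-0.007,0.001,0.006,0.064,-0.016,0.037,0.05]
  ]
}}

```text
time_s: 14.28
tcp_pos: [0.4394, 0.1654, 0.2708]
ee_rot: [0.151, 0.712, 0.671, 0.142]
ft_force: [-0.2, -0.4, -1.2]
gripper_width: 0.064
```

Run:
```python
from g import *
s,R,p=cur();print(s['joints'],p,s['gripper_width'],s['ft_force'],s['moment'])
print(rel(Rtp(),rackpt(-.019,-.0057,.22)))
for n in ['scene','top']:
    f=snap(n,n+'9')
    c=f['image'][85:205,205:335] if n=='scene' else f['image'][150:235,130:260]
    cv2.imwrite(f'pics/{n}9z.png',cv2.resize(c[:,:,::-1],None,fx=6,fy=6 if n=='top' else 5,interpolation=cv2.INTER_CUBIC) if n=='top' else cv2.resize(c[:,:,::-1],None,fx=5,fy=5,interpolation=cv2.INTER_CUBIC))
```

```text
[-0.2839  0.4093 -0.4611  2.1599  1.0532  0.5302 -0.082 ] [0.4394 0.1654 0.2708] 0.06396395451972682 [-0.1921 -0.4244 -1.2458] [0.0711 0.5858 0.0027]
[-0.0023 -0.0001  0.002   0.0009 -0.0004 -0.0003]
```

View pics/scene9z.png

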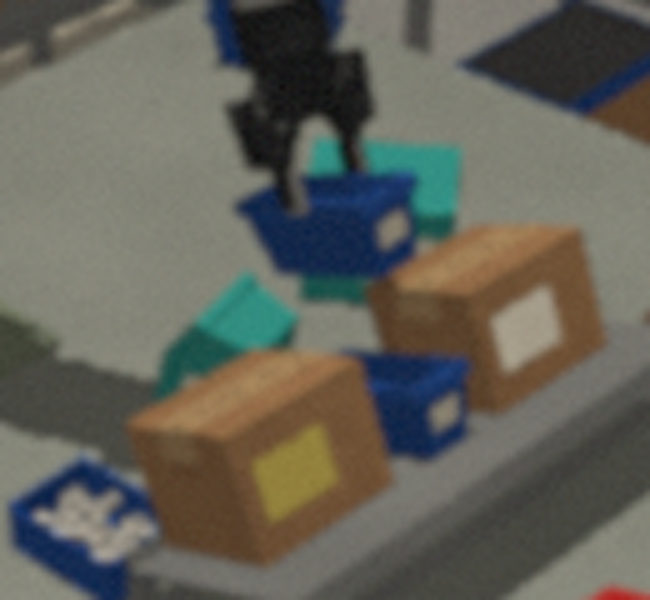

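View pics/top9z.png

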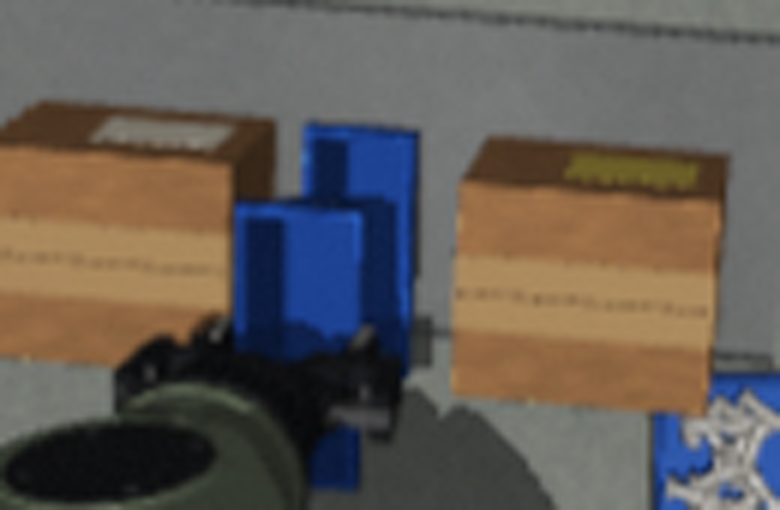

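Run:
```python
from g import *
t=load('top9');s=load('scene9')
T=lambda u,v:(u/6+130-.42,v/6+150-.42); S=lambda u,v:(u/5+205-.4,v/5+85-.4)
R,p=rack()
print('spare top BL BR FR',on_rack(t,[T(237,203),T(362,208),T(358,489)],.235))
print('shelf top BL BR',on_rack(t,[T(304,124),T(419,130)],.07))
print('spare scene BL FR',on_rack(s,[S(415,177),S(240,207)],.235))
print('shelf scene BL',on_rack(s,[S(467,360)],.07))
x,e=tri(t,T(237,203),s,S(415,177));print('tri sp BL',(x-p)@R,e)
x,e=tri(t,T(304,124),s,S(467,360));print('tri sh BL',(x-p)@R,e)
x,e=tri(t,T(358,489),s,S(240,207));print('tri sp FR',(x-p)@R,e)
```

```text
spare top BL BR FR [[ 0.0559  0.0236  0.235 ]
 [ 0.059  -0.0412  0.235 ]
 [-0.0969 -0.0434  0.235 ]]
shelf top BL BR [[ 0.0579  0.0269  0.07  ]
 [ 0.0601 -0.0411  0.07  ]]
spare scene BL FR [[ 0.0683  0.0121  0.235 ]
 [-0.0763 -0.0521  0.235 ]]
shelf scene BL [[0.0565 0.0276 0.07  ]]
tri sp BL [0.0545 0.0248 0.2305] 2.3851856238689454e-05
tri sh BL [0.0579 0.0266 0.0706] 0.00045487930300977026
tri sp FR [-0.097  -0.0402  0.2299] 0.006143965930155583
```

{"name": "arm_command", "arguments": {
  "series": [
    [-0.002,0,0.002,0.001,0.0015,0.015,0.05],
    [-0.002,0,0.002,0.001,0.0015,0.035,0.05],
    [-0.002,0,0.002,0.001,0.0015,0.055,0.05],
    [-0.002,0,0.002,0.001,0.0015,0.07,0.05],
    [-0.002,0,0.002,0.001,0.0015,0.08,0.05],
    [-0.002,0,0.002,0.001,0.0015,0.08,0.05],
    [-0.002,0,0.002,0.001,0.0015,0.08,0.05]
  ]
}}

```text
time_s: 14.97
tcp_pos: [0.4735, 0.1644, 0.1989]
ee_rot: [0.151, 0.712, 0.67, 0.143]
ft_force: [-0.3, 0.5, -2.2]
gripper_width: 0.0646
```

Run:
```python
from g import *
s,R,p=cur();print(s['joints'],p,s['gripper_width'],s['ft_force'],s['moment'])
print(rel(Rtp(),rackpt(-.0175,-.005,.10)))
for n in ['scene','top']:
    f=snap(n,n+'10')
    c=f['image'][105:205,205:335] if n=='scene' else f['image'][150:235,130:260]
    k=6 if n=='top' else 6
    cv2.imwrite(f'pics/{n}10z.png',cv2.resize(c[:,:,::-1],None,fx=k,fy=k,interpolation=cv2.INTER_CUBIC))
```

```text
[-0.35    0.579  -0.3137  2.1947  1.4918  0.4182 -0.4848] [0.4735 0.1644 0.1989] 0.06455858366304457 [-0.2636  0.5472 -2.1536] [-0.0403  0.5653  0.0003]
[ 0.0007 -0.0004 -0.0008  0.0006 -0.0008  0.0402]
```

View pics/scene10z.png

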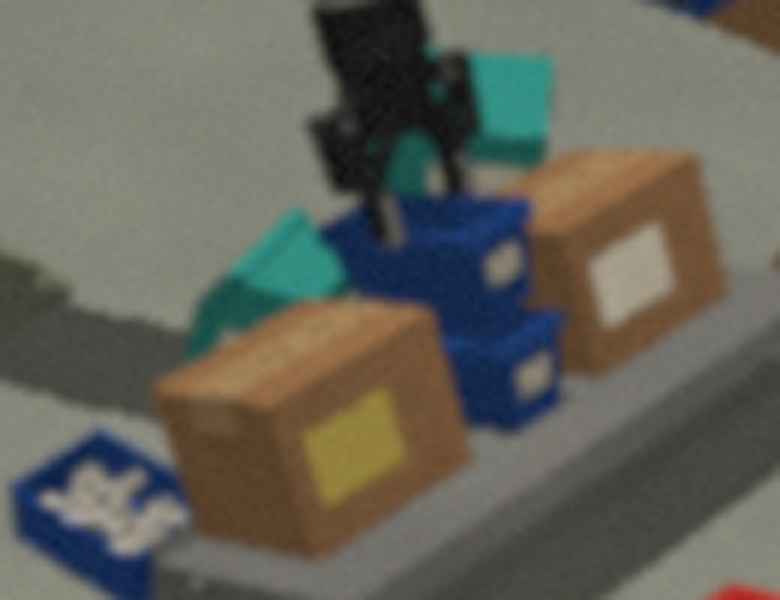

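View pics/top10z.png

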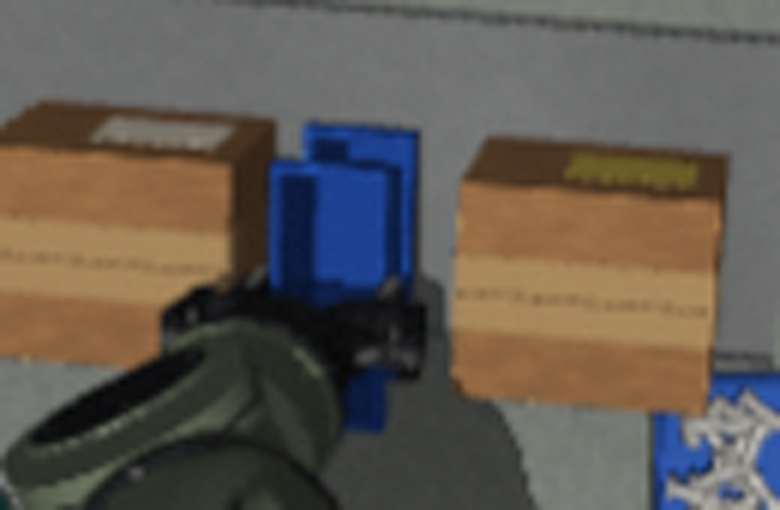

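Run:
```python
from g import *
t=load('top10');s=load('scene10')
T=lambda u,v:(u/6+130-.42,v/6+150-.42); S=lambda u,v:(u/6+205-.42,v/6+105-.42)
R,p=rack()
for n,a,b in [('sp BL',(272,162),(528,203)),('sh BL',(304,124),(562,319))]:
    x,e=tri(t,T(*a),s,S(*b));print(n,(x-p)@R,e)
```

```text
sp BL [0.0556 0.0254 0.1516] 0.001089878309145286
sh BL [0.0563 0.0279 0.0648] 0.0006030225737755593
```

{"name": "arm_command", "arguments": {
  "series": [
    [0,0,0,0.0005,-0.001,0.008,0.05],
    [0,0,0,0.0005,-0.001,0.016,0.05],
    [0,0,0,0.0005,-0.001,0.022,0.05],
    [0,0,0,0.0005,-0.001,0.025,0.05],
    [0,0,0,0.0005,-0.001,0.025,0.05]
  ]
}}

```text
time_s: 15.48
tcp_pos: [0.483, 0.1644, 0.1757]
ee_rot: [0.152, 0.712, 0.67, 0.143]
ft_force: [0.5, -0.3, -2.4]
gripper_width: 0.0639
```

```bash
cat > st.py <<'E'
from g import *
R,p0=rack(); F=[]
s,Rc,p=cur(); F=np.array(s['ft_force'])@R
print('t',s['time_s'],'rack pos',(p-p0)@R,'F rack',F,'M',np.array(s['moment'])@R,'w',s['gripper_width'],'rot',rel(Rtp(),p)[:3])
E
python3 st.py
```

```text
t 15.4833 rack pos [-0.0176 -0.005   0.1151] F rack [-0.4646 -0.2905 -2.4212] M [-0.0317  0.5672  0.0076] w 0.06389863265146455 rot [ 0.0012 -0.0006 -0.0008]
```

{"name": "arm_command", "arguments": {
  "series": [
    [0,0,0,0.001,0,0.004,0.05],
    [0,0,0,0.001,0,0.008,0.05],
    [0,0,0,0.001,0,0.012,0.05],
    [0,0,0,0.001,0,0.012,0.05]
  ]
}}

```text
time_s: 15.82
tcp_pos: [0.4879, 0.165, 0.1639]
ee_rot: [0.151, 0.712, 0.67, 0.143]
ft_force: [0.2, 0.1, -1.9]
gripper_width: 0.0642
```

```bash
python3 st.py
```

```text
t 15.8167 rack pos [-0.0179 -0.004   0.1023] F rack [-0.5567  0.0782 -1.8064] M [-0.0066  0.5959 -0.0037] w 0.064235840702247 rot [ 0.0004 -0.0003 -0.0006]
```

{"name": "arm_command", "arguments": {
  "series": [
    [0,0,0,0,0,0.0025,0.05],
    [0,0,0,0,0,0.005,0.05],
    [0,0,0,0,0,0.005,0.05]
  ]
}}

```text
time_s: 16.07
tcp_pos: [0.4899, 0.165, 0.1595]
ee_rot: [0.151, 0.712, 0.67, 0.143]
ft_force: [0.5, -0.6, -1.0]
gripper_width: 0.0641
```

```bash
python3 st.py
```

```text
t 16.0667 rack pos [-0.0178 -0.004   0.0975] F rack [ 0.0524 -0.5283 -1.1155] M [-0.026   0.5598 -0.0431] w 0.06412398149962106 rot [ 0.0006 -0.0004 -0.0006]
```

{"name": "arm_command", "arguments": {
  "series": [
    [0,0,0,0,0,0.001,0.05],
    [0,0,0,0,0,0.002,0.05],
    [0,0,0,0,0,0.003,0.05],
    [0,0,0,0,0,0.003,0.05]
  ]
}}

```text
time_s: 16.4
tcp_pos: [0.4911, 0.1649, 0.157]
ee_rot: [0.151, 0.712, 0.67, 0.143]
ft_force: [0.6, -1.0, -0.9]
gripper_width: 0.0643
```

```bash
python3 st.py
```

```text
t 16.4 rack pos [-0.0178 -0.0039  0.0948] F rack [ 0.2671 -0.912  -1.0707] M [-0.2467  0.5862  0.0172] w 0.06433682662456905 rot [ 0.0008 -0.0005 -0.0004]
```

{"name": "arm_command", "arguments": {
  "series": [
    [0,0,0,0,0,0.001,0.05],
    [0,0,0,0,0,0.002,0.05],
    [0,0,0,0,0,0.002,0.05]
  ]
}}

```text
time_s: 16.65
tcp_pos: [0.4919, 0.1649, 0.1552]
ee_rot: [0.151, 0.712, 0.67, 0.143]
ft_force: [1.1, -0.7, -1.1]
gripper_width: 0.0643
```

```bash
python3 st.py
```

```text
t 16.65 rack pos [-0.0177 -0.0039  0.0927] F rack [ 0.5508 -0.5991 -1.4579] M [-0.2756  0.5508  0.0023] w 0.06431079917870533 rot [ 0.0008 -0.0005 -0.0005]
```

{"name": "arm_command", "arguments": {
  "series": [
    [0,0,0,0,0,0.001,0.05],
    [0,0,0,0,0,0.002,0.05],
    [0,0,0,0,0,0.002,0.05]
  ]
}}

```text
time_s: 16.9
tcp_pos: [0.4928, 0.1648, 0.1534]
ee_rot: [0.151, 0.712, 0.67, 0.143]
ft_force: [0.8, -0.1, -2.5]
gripper_width: 0.0638
```

```bash
python3 st.py
```

```text
t 16.9 rack pos [-0.0177 -0.0039  0.0907] F rack [-0.3067 -0.0358 -2.5566] M [-0.2559  0.5363  0.0638] w 0.06377889132892799 rot [ 0.0008 -0.0005 -0.0006]
```

{"name": "arm_command", "arguments": {
  "series": [
    [0,0,0,-0.001,0,0,0.05],
    [0,0,0,-0.0015,0,0,0.05],
    [0,0,0,-0.0015,0,0,0.05]
  ]
}}

```text
time_s: 17.15
tcp_pos: [0.4926, 0.1634, 0.1535]
ee_rot: [0.151, 0.712, 0.67, 0.143]
ft_force: [-0.2, 0.2, -2.1]
gripper_width: 0.0645
```

```bash
python3 st.py
```

```text
t 17.15 rack pos [-0.0178 -0.0054  0.0909] F rack [-1.0529  0.2344 -1.7915] M [ 0.1037  0.6047 -0.0301] w 0.06447486396445182 rot [ 0.0008 -0.0009 -0.0004]
```

{"name": "arm_command", "arguments": {
  "series": [
    [0,0,0,0,0,0.001,0.05],
    [0,0,0,0,0,0.002,0.05],
    [0,0,0,0,0,0.002,0.05]
  ]
}}

```text
time_s: 17.4
tcp_pos: [0.4935, 0.1634, 0.1515]
ee_rot: [0.151, 0.712, 0.67, 0.143]
ft_force: [0.8, 0.4, -1.1]
gripper_width: 0.0642
```

```bash
python3 st.py
```

```text
t 17.4 rack pos [-0.0178 -0.0054  0.0887] F rack [ 0.2777  0.4146 -1.3716] M [ 0.1761  0.5458 -0.0292] w 0.06415297060537133 rot [ 0.0008 -0.0006 -0.0004]
```

{"name": "arm_command", "arguments": {
  "series": [
    [0,0,0,0,0,0.001,0.05],
    [0,0,0,0,0,0.002,0.05],
    [0,0,0,0,0,0.002,0.05]
  ]
}}

```text
time_s: 17.65
tcp_pos: [0.4943, 0.1633, 0.1497]
ee_rot: [0.151, 0.712, 0.67, 0.143]
ft_force: [0.5, 0.5, -2.0]
gripper_width: 0.0641
```

```bash
python3 st.py
```

```text
t 17.65 rack pos [-0.0178 -0.0054  0.0867] F rack [-0.345   0.4826 -1.9835] M [ 0.1392  0.5658 -0.0279] w 0.06406578961918785 rot [ 0.0008 -0.0006 -0.0004]
```

{"name": "arm_command", "arguments": {
  "series": [
    [0,0,0,0.0006,0,0.001,0.05],
    [0,0,0,0.0006,0,0.002,0.05],
    [0,0,0,0.0006,0,0.002,0.05]
  ]
}}

```text
time_s: 17.9
tcp_pos: [0.4951, 0.1638, 0.1481]
ee_rot: [0.152, 0.712, 0.67, 0.143]
ft_force: [-2.3, -1.5, 3.9]
gripper_width: 0.0642
```

```bash
python3 st.py
```

```text
t 17.9 rack pos [-0.0177 -0.0049  0.0849] F rack [-0.4198 -1.6837  4.4763] M [-0.3606  0.581  -0.0699] w 0.06423807483119465 rot [ 0.0012 -0.0004 -0.0006]
```

{"name": "arm_command", "arguments": {
  "series": [
    [0,0,0,0,0,0.001,0.05],
    [0,0,0,0,0,0.0015,0.05],
    [0,0,0,0,0,0.0015,0.05]
  ]
}}

```text
time_s: 18.15
tcp_pos: [0.4957, 0.1637, 0.147]
ee_rot: [0.152, 0.712, 0.67, 0.143]
ft_force: [-5.3, -0.5, 10.9]
gripper_width: 0.0645
```

```bash
python3 st.py
```

```text
t 18.15 rack pos [-0.0176 -0.0049  0.0836] F rack [-0.4029 -0.8613 12.0669] M [-0.7208  0.6119 -0.07  ] w 0.06449295254654491 rot [ 0.0016 -0.0004 -0.0006]
```

{"name": "arm_command", "arguments": {
  "series": [
    [0,0,0,0,0,-0.0004,0.05],
    [0,0,0,0,0,-0.0004,0.05],
    [0,0,0,0,0,-0.0004,0.05],
    [0,0,0,0,0,-0.0004,0.05]
  ]
}}

```text
time_s: 18.48
tcp_pos: [0.4956, 0.1636, 0.1471]
ee_rot: [0.152, 0.712, 0.67, 0.143]
ft_force: [-2.3, -1.7, 5.3]
gripper_width: 0.0643
```

```bash
python3 st.py
python3 - <<'E'
from g import *
for n in ['scene','top']:
    f=snap(n,n+'11')
    c=f['image'][105:205,205:335] if n=='scene' else f['image'][150:235,130:260]
    cv2.imwrite(f'pics/{n}11z.png',cv2.resize(c[:,:,::-1],None,fx=6,fy=6,interpolation=cv2.INTER_CUBIC))
E
```

```text
t 18.4833 rack pos [-0.0177 -0.005   0.0838] F rack [ 0.0936 -1.79    5.7257] M [-0.8569  0.534  -0.0494] w 0.06433003394776558 rot [ 0.0011 -0.0002 -0.0006]
```

View pics/scene11z.png

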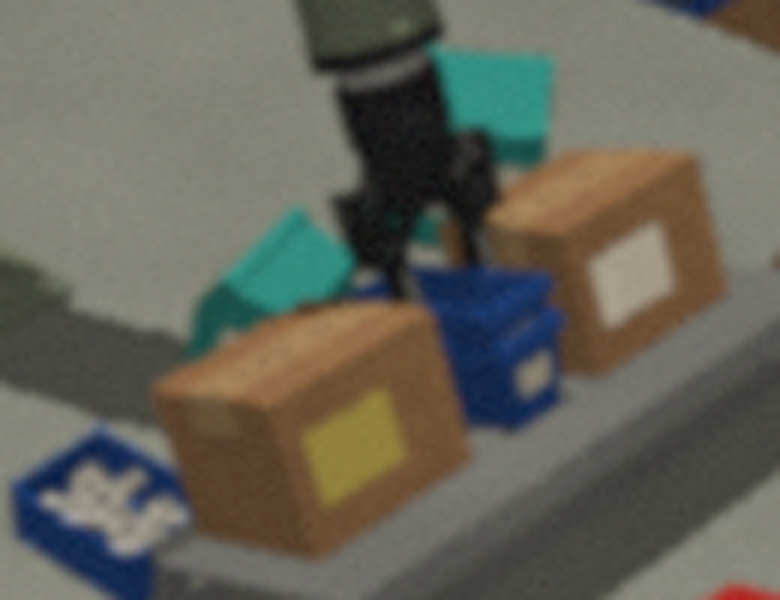

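View pics/top11z.png

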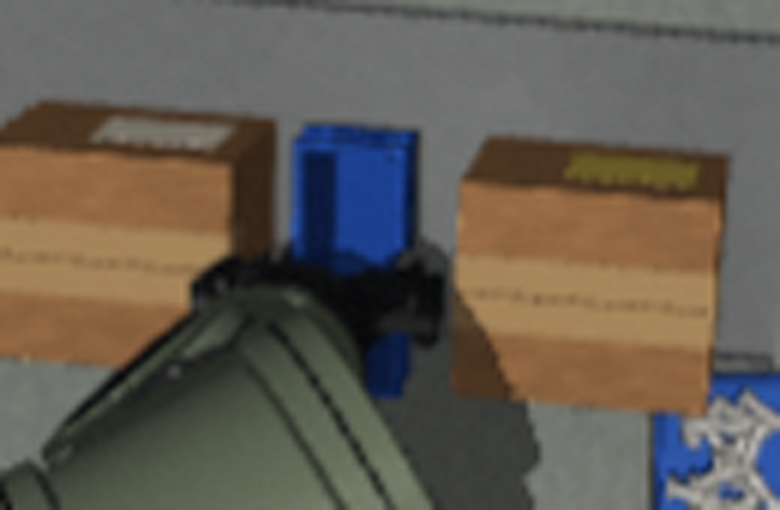

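Run:
```python
from g import *
t=load('top11');s=load('scene11')
T=lambda u,v:(u/6+130-.42,v/6+150-.42); S=lambda u,v:(u/6+205-.42,v/6+105-.42)
R,p=rack()
for n,a,b in [('sp BL',(295,130),(551,277)),('sh BL',(305,124),(562,319))]:
    x,e=tri(t,T(*a),s,S(*b));print(n,(x-p)@R,e)
print(on_rack(t,[T(295,130),T(412,134)],.098),on_rack(t,[T(418,131)],.07))
for n,f,o in (('top',t,(170,165,30,25)),('scene',s,(280,145,22,36))):
    x,y,w,h=o;c=f['image'][y:y+h,x:x+w,::-1];cv2.imwrite(f'pics/{n}11q.png',cv2.resize(c,None,fx=20 if n=='top' else 16,fy=20 if n=='top' else 16,interpolation=cv2.INTER_CUBIC))
```

```text
sp BL [0.0604 0.025  0.0979] 0.0020581633018022295
sh BL [0.0565 0.0274 0.0649] 0.00020090692833335517
[[ 0.0611  0.0257  0.098 ]
 [ 0.0646 -0.0419  0.098 ]] [[ 0.0594 -0.0406  0.07  ]]
```

View pics/top11q.png

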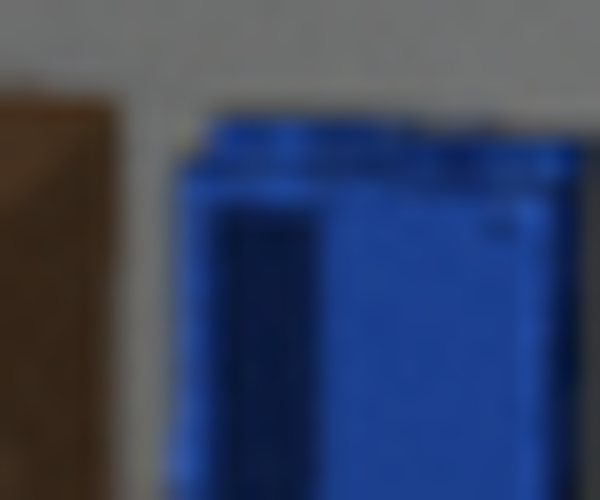

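View pics/scene11q.png

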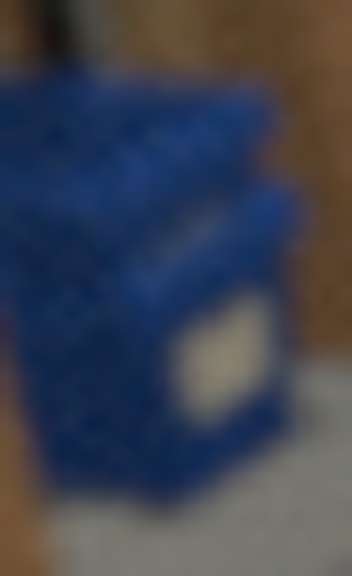

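Run:
```python
from g import *
t=load('top11');Q=lambda u,v:(u/20+170-.475,v/20+165-.475)
for h in (.093,.098): print(h,on_rack(t,[Q(180,168),Q(552,185)],h)[:,:2])
print(on_rack(t,[Q(207,118),Q(582,142)],.07)[:,:2])
s,Rc,p=cur();print(s['joints'])
t=load('top11'); print('front sp right',on_rack(t,[(405/6+130-.42,397/6+150-.42)],.098)[:,:2])
```

```text
0.093 [[ 0.0538  0.0275]
 [ 0.0563 -0.0374]]
0.098 [[ 0.0551  0.0264]
 [ 0.0576 -0.0383]]
[[ 0.0571  0.0282]
 [ 0.0585 -0.0384]]
[-0.3085  0.7143 -0.3501  2.1908  1.7839  0.4687 -0.7486]
front sp right [[-0.0964 -0.0435]]
```

{"name": "arm_command", "arguments": {
  "series": [
    [0,0,0,0,0,-0.001,0.05],
    [0,0,0,-0.0004,0,-0.0025,0.05],
    [0,0,0,-0.0006,0.001,-0.003,0.05],
    [0,0,0,-0.0006,0.0015,-0.003,0.05],
    [0,0,0,-0.0006,0.0015,-0.003,0.05]
  ]
}}

```text
time_s: 19.0
tcp_pos: [0.4958, 0.1634, 0.1504]
ee_rot: [0.151, 0.712, 0.67, 0.143]
ft_force: [0.3, 0.9, -1.7]
gripper_width: 0.0641
```

```bash
python3 st.py
```

```text
t 19.0 rack pos [-0.0161 -0.0052  0.0868] F rack [-0.441   0.8995 -1.7113] M [0.0749 0.6063 0.0207] w 0.06414101797525425 rot [ 0.001  -0.0009 -0.0004]
```

{"name": "arm_command", "arguments": {
  "series": [
    [0,0,0,0,0,0.001,0.05],
    [0,0,0,0,0,0.002,0.05],
    [0,0,0,0,0,0.0025,0.05],
    [0,0,0,0,0,0.0025,0.05]
  ]
}}

```text
time_s: 19.33
tcp_pos: [0.4967, 0.1632, 0.1479]
ee_rot: [0.151, 0.712, 0.67, 0.143]
ft_force: [0.8, 0.6, -2.5]
gripper_width: 0.064
```

```bash
python3 st.py
```

```text
t 19.3333 rack pos [-0.0163 -0.0053  0.0841] F rack [-0.2991  0.6925 -2.5987] M [ 0.1288  0.5949 -0.0244] w 0.06396694966088837 rot [ 0.0007 -0.0007 -0.0004]
```

{"name": "arm_command", "arguments": {
  "series": [
    [0,0,0,0,0,0.0006,0.05],
    [0,0,0,0,0,0.001,0.05],
    [0,0,0,0,0,0.001,0.05]
  ]
}}

```text
time_s: 19.58
tcp_pos: [0.497, 0.1633, 0.1472]
ee_rot: [0.151, 0.712, 0.67, 0.143]
ft_force: [-2.7, 2.4, 2.2]
gripper_width: 0.0645
```

```bash
python3 st.py
```

```text
t 19.5833 rack pos [-0.0163 -0.0052  0.0834] F rack [-1.682   2.2363  3.1703] M [ 0.3091  0.6551 -0.0752] w 0.0644994988493398 rot [ 0.0009 -0.001  -0.0003]
```

Contact at 5 N. A slightly deeper press, then hold.

{"name": "arm_command", "arguments": {
  "series": [
    [0,0,0,0,0,0.0006,0.05],
    [0,0,0,0,0,0.0006,0.05],
    [0,0,0,0,0,0.0006,0.05]
  ]
}}

```text
time_s: 19.83
tcp_pos: [0.4973, 0.1633, 0.1468]
ee_rot: [0.151, 0.712, 0.67, 0.143]
ft_force: [-3.9, 2.2, 7.0]
gripper_width: 0.0642
```

```bash
python3 st.py
```

```text
t 19.8333 rack pos [-0.0162 -0.0052  0.0829] F rack [-0.8062  1.9823  7.998 ] M [ 0.2939  0.6929 -0.0559] w 0.06424912728542108 rot [ 0.0011 -0.0011 -0.0003]
```

{"name": "arm_command", "arguments": {
  "series": [
    [0,0,0,0,0,0,0.05],
    [0,0,0,0,0,0,0.05],
    [0,0,0,0,0,0,0.05]
  ]
}}

```text
time_s: 20.08
tcp_pos: [0.4973, 0.1634, 0.1468]
ee_rot: [0.151, 0.712, 0.671, 0.143]
ft_force: [-4.0, 1.7, 6.5]
gripper_width: 0.0639
```

```bash
python3 st.py
```

```text
t 20.0833 rack pos [-0.0162 -0.0052  0.0829] F rack [-1.1091  1.4889  7.6405] M [ 0.2908  0.6793 -0.0883] w 0.06392059041675348 rot [ 0.0011 -0.0011 -0.0003]
```

{"name": "arm_command", "arguments": {
  "series": [
    [0,0,0,0,0,-0.0003,0.068],
    [0,0,0,0,0,-0.0003,0.07],
    [0,0,0,0,0,-0.0003,0.072],
    [0,0,0,0,0,-0.0003,0.074],
    [0,0,0,0,0,-0.0003,0.076],
    [0,0,0,0,0,-0.0003,0.078]
  ]
}}

```text
time_s: 20.58
tcp_pos: [0.4972, 0.1631, 0.1469]
ee_rot: [0.151, 0.712, 0.67, 0.143]
ft_force: [0.7, -0.5, 0.2]
gripper_width: 0.0782
```

```bash
python3 st.py
```

```text
t 20.5833 rack pos [-0.0162 -0.0054  0.083 ] F rack [ 0.7888 -0.4087 -0.1281] M [0.0331 0.4123 0.0059] w 0.07816723513274049 rot [ 0.0009 -0.0005 -0.0005]
```

Released. Withdraw along the axis, swing clear and look.

{"name": "arm_command", "arguments": {
  "series": [
    [0,0,0,0,0,-0.01,0.078],
    [0,0,0,0,0,-0.03,0.078],
    [0,0,0,0,0,-0.06,0.078],
    [0,0,0,0,0,-0.1,0.078],
    [0,0,0,0,0,-0.14,0.078],
    [0,0,0,-0.03,0,-0.17,0.078],
    [0,0,0,-0.07,0,-0.18,0.078],
    [0,0,0,-0.11,0,-0.18,0.078]
  ]
}}

```text
time_s: 21.25
tcp_pos: [0.4203, 0.0824, 0.3096]
ee_rot: [0.152, 0.711, 0.671, 0.145]
ft_force: [0.5, -0.1, -0.1]
gripper_width: 0.0782
```

{"name": "arm_command", "arguments": {
  "series": [
    [0,0,0,-0.04,0,0,0.078],
    [0,0,0,-0.08,0,0,0.078],
    [0,0,0,-0.12,0,0,0.078],
    [0,0,0,-0.16,0,0,0.078],
    [0,0,0,-0.2,0,0,0.078],
    [0,0,0,-0.2,0,0,0.078],
    [0,0,0,-0.2,0,0,0.078]
  ]
}}

```text
time_s: 21.83
tcp_pos: [0.4107, -0.1015, 0.3067]
ee_rot: [0.151, 0.712, 0.671, 0.142]
ft_force: [1.1, -0.3, -0.7]
gripper_width: 0.0779
```

Run:
```python
from g import *
s=manip.sense();print(s['tcp_pos'],s['time_s'])
for n in ['scene','top']:
    f=snap(n,n+'12')
    c=f['image'][120:205,215:325] if n=='scene' else f['image'][155:225,115:265]
    k=7 if n=='scene' else 5
    cv2.imwrite(f'pics/{n}12z.png',cv2.resize(c[:,:,::-1],None,fx=k,fy=k,interpolation=cv2.INTER_CUBIC))
    cv2.imwrite(f'pics/{n}12b.png',f['image'][:,:,::-1])
c=load('top12')['image'][163:220,172:207,::-1];cv2.imwrite('pics/t12q.png',cv2.resize(c,None,fx=10,fy=10,interpolation=cv2.INTER_CUBIC))
```

```text
[ 0.4107 -0.1015  0.3067] 21.8333
```

View pics/scene12z.png

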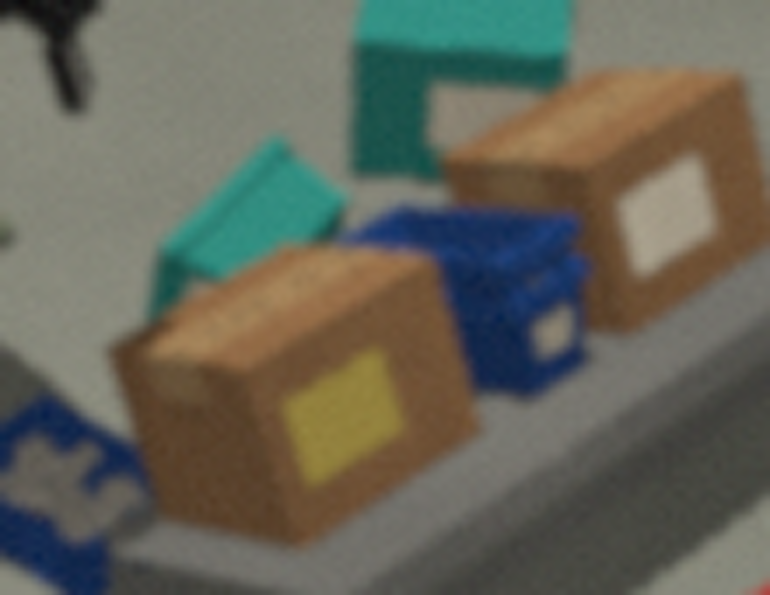

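View pics/top12z.png

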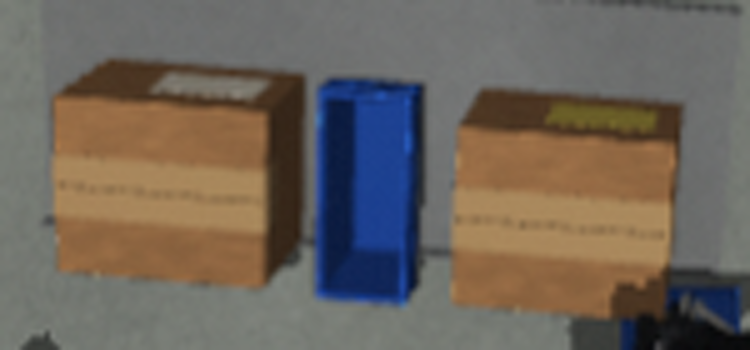

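View pics/t12q.png

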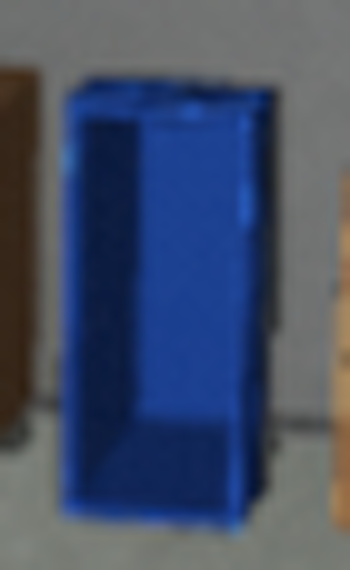

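View pics/scene12b.png

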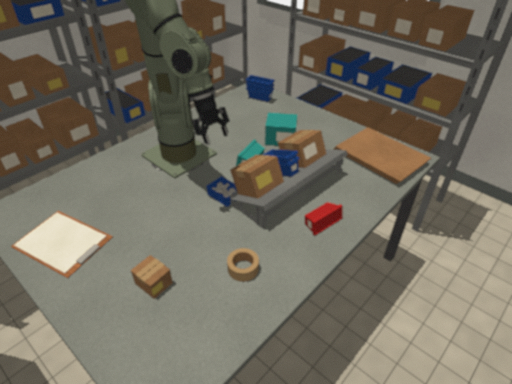

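Run:
```python
from g import *
t=load('top12');s=load('scene12');Q=lambda u,v:(u/10+172-.45,v/10+163-.45); S=lambda u,v:(u/7+215-.43,v/7+120-.43)
R,p=rack()
x,e=tri(t,Q(68,95),s,S(579,216));print('sp BL',(x-p)@R,e)
x,e=tri(t,Q(75,78),s,S(588,258));print('sh BL',(x-p)@R,e)
for h in (.094,.098):
    X=on_rack(t,[Q(66,95),Q(250,105),Q(244,526),Q(63,516)],h);print(h,X[:,:2],X.mean(0))
print('shelf BR,FR',on_rack(t,[Q(274,88),Q(265,500)],.07)[:,:2])
```

```text
sp BL [0.0589 0.0282 0.0972] 0.0027458276647413134
sh BL [0.0567 0.0311 0.0693] 0.0006283088682590059
0.094 [[ 0.057   0.0287]
 [ 0.059  -0.0355]
 [-0.0961 -0.0386]
 [-0.0984  0.0268]] [-0.0196 -0.0047  0.094 ]
0.098 [[ 0.0581  0.0277]
 [ 0.06   -0.0362]
 [-0.0945 -0.0393]
 [-0.0968  0.0258]] [-0.0183 -0.0055  0.098 ]
shelf BR,FR [[ 0.0595 -0.0395]
 [-0.0947 -0.0418]]
```

```bash
python3 -c "
from rig import manip
print(manip.sense()['ft_force']); print(manip.sign_off())"
```

```text
[-0.50967266  0.7148372   0.61112696]
the job is handed in; nothing more can be done
None
```

The job is handed in at about 22 s, with the spare tub nested in the shelf tub and both cartons standing clear of it. The hand-in gave no verdict.

- **Cartons:** I nudged each one outward with the shut fingers. My last measurements of the gaps to the tub's rim were about 31 mm on the left and 36 mm on the right. Both cartons looked upright and by the lip, and the pictures after nesting show no change.
- **Nesting:** I pressed the spare tub in twice. The first press read 12 N at the wrist, about 14 N between the tubs once the spare's weight is counted, which is above the 6 to 12 N you gave. I eased it off, lifted it 3 mm, re-centred it by 1.5 mm and pressed again. That press reached about 8 N at the wrist, about 10 N between the tubs, and I held it for about half a second before releasing.
- **Last pictures:**
    - The spare tub sits about 27 mm above the shelf tub, about 1 mm off centre lengthwise and 2 mm across, and square to it by eye.
    - The arm is clear, and nothing shows the other things on the bench to have moved.

- **Disagreements:**
    - My first estimate of the board height was about 8 mm too low. The two camera views of the cartons and tub disagreed with it, so I corrected it before nesting.
    - The shelf tub's sideways position differs by 2 to 3 mm between the two cameras, so the 2 mm offset is uncertain by about that much. It is still inside the 5 mm allowed.
    - The fingers held the spare tub's collar 5 mm or more shallower than planned, but it did not slip free.

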